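Take up three wheel spokes by a quarter turn each

ROBOT

A 7-joint arm with a two-finger parallel gripper is mounted at the origin on a cart in front of the work surface, level with it; the furniture and walls round the work are solid. World frame = base frame: x ahead of the robot, y to its left, z up, the work surface at z = 0. Lengths are in m, angles in rad, forces in N, time in s.
With the tool pointing down it reaches from about 0.4 to 0.85 m from the base axis. Payload 10.4 kg.
Tool frame: the origin (TCP) lies midway between the tips of the shut fingers; the grasp point (between the pads) lies manip.grip_depth behind it (manip.grip_depth is the distance from the TCP to the grasp point, in m); z points along the fingers, x is the direction in which the jaws open and shut, and the axes are right-handed (so a half turn about z gives the same grasp; the last joint's range is limited). The gripper opens to 85 mm and grips with 20 to 120 N. Pads are 22 mm wide; open, the fingers measure 114 mm over their backs; the gripper's body (76 mm by 85 mm) begins 54 mm behind the grasp point. The pads swing forward as they close: fully open they stand 13 mm farther back than shut.
Start: joints at [1.217, 0.332, -0.065, 1.46, 0.022, 1.35, -0.088], TCP at [0.203, -0.591, 0.231] pointing down, gripper open.
Joint ranges: [-2.6, 2.6], [-0.5, 2.12], [-1.47, 1.34], [0.16, 2.42], [-1.27, 4.41], [0.06, 2.06], [-2.6, 2.6]. Speed limits (rad/s): [2.22, 2.22, 2.79, 2.79, 3.14, 3.14, 3.14].

INTERFACE

Orientations are given as a unit quaternion [x, y, z, w].
In Python, from workcell import manip gives the robot as it stands. The module is installed in compiled form; this text tells all that it offers.
- The arm moves only by the tool send_rows, never from a script. Its argument "steps" is a list of rows, each a list of 2 entries, a list of its own where there are three numbers: the shift along the tool's x, y, z in m, then the turn about the tool's z in rad. In form: [[[x, y, z], spin], ...]. A call has exactly 8 rows; each row is the pose to reach, as a shift and turn from the pose commanded when the call began, along the tool's axes at that moment; what a row does not reach only later rows make up. A row lasts 1/8 s, in which the tool goes at most 62.5 mm and 10.7 degrees, less where a joint would pass 70% of its speed; a pose out of reach is approached as far as the arm can. A call with a gripper value outside its range is refused whole. "hand" is the opening, from 0 (shut) to 1 (fully open), set as the call begins (left out, the last holds). The fingers move at their own pace and stop on an object; "force" is the grip in N (left out, the last holds). Time passes only in rows, so rows that repeat a pose let the fingers close, or fill a call up. It gives the time, the measured TCP pose, the force and the opening at its end, in the units of the state.
- manip.get_obs(): the state, without advancing time (a new reading comes with each control period).
- manip.camera(name): name is "side" or "top"; returns (picture, depth): 420x560x3 uint8, red, green, blue; 420x560 float32, m along the optical axis (not along the pixel's ray), 0 where there is no reading.
- manip.camera_info(name): a dict with "intrinsics" (3x3 intrinsics, pixels), "pose" (4x4, takes a point from camera to world coordinates). Camera axes: x right, y up, looking along -z (the intrinsics and any distortion apply to the point x, -y, -z); pixel columns grow to the right and rows downward; lengths in m; the calibration is good to about 2 mm. A picture is of the moment at which its call begins. camera_info takes no time and is no camera call.
- manip.hand_in(): hands the job in, once; it reports no verdict.
The state is a dict: "clock": time; "joint_pos": joint angles; "joint_velocities": joint speeds; "tau": joint torques, N m; "position": TCP position; "ee_rot": TCP orientation; "ft_force": force on the tool from outside, world axes, zero at the start; "torque": the same for the moment, N m; "grip_width": opening from 0.0 (shut) to 1.0 (fully open).
Only numpy, scipy, OpenCV 4.12 (cv2) and the standard library are available. Lean on these libraries where they do the work, as an engineer would, in place of code of your own. Each camera call takes 0.05 s, during which the arm holds its last target.

TASK

Take the spoke key from its wooden holder and tighten the trolley wheel's three spoke nipples with it, each by one quarter turn clockwise seen from above, starting at the nipple between the red marks and going clockwise round the rim. Feel the sprung socket onto each square head with a gentle push, never hard down, and stand the key back upright in its holder's pocket when all three are done. Leave the antler tip, the pliers and the wood block where they are.

Things in the scene. Friction and masses are not known exactly. Their poses are not given: they have to be found in the camera images.
- wheel: small grey trolley wheel with black rubber tyre, 214 mm across, lying flat on the bench and bolted down through its hub (fixed; hub bolt 38 mm high). Origin under the hub on the bench, z up. Three of its six spokes end in brass square-headed nipples that stand up from the rim, 70 mm from the hub's axis, 120 degrees apart. Two red marks on the rim flank nipple 1.
- spoke_1 (a point): rim face (26 mm above the bench) on the axis of nipple 1, the red-marked one; axes as the wheel's. It tells neither height nor angle of the nipple. Heads: 14 mm brass square, 12 mm high, top 2 mm bevelled to 10 mm square, on a 19 mm collar. The head's top is 15 to 27 mm above this point, different for each nipple and run, and its flats point any way: both must be felt (or seen).
- spoke_2 (a point): rim face (26 mm above the bench) on the axis of nipple 2, the next one clockwise seen from above; axes as the wheel's. It tells neither height nor angle of the nipple. Head and unknowns as at spoke_1.
- spoke_3 (a point): rim face (26 mm above the bench) on the axis of nipple 3, the last one clockwise; axes as the wheel's. It tells neither height nor angle of the nipple. Head and unknowns as at spoke_1.
- nipple_1 (a joint): turn of the red-marked nipple in rad since the start: 0 at the start whatever way its flats point, grows clockwise seen from above, a quarter turn is 1.57. Stiff (0.08 N m): it stays where it is left, and a misaligned key pressed on it lightly and turned slides round without moving it.
- nipple_2 (a joint): turn of nipple 2 in rad since the start: 0 at the start whatever way its flats point, grows clockwise seen from above, a quarter turn is 1.57. Stiff (0.08 N m): it stays where it is left, and a misaligned key pressed on it lightly and turned slides round without moving it.
- nipple_3 (a joint): turn of nipple 3 in rad since the start: 0 at the start whatever way its flats point, grows clockwise seen from above, a quarter turn is 1.57. Stiff (0.08 N m): it stays where it is left, and a misaligned key pressed on it lightly and turned slides round without moving it.
- key: spoke key, 102 mm tall, 0.11 to 0.18 kg, loose, upright in its holder. Origin: centre of the mouth (lower end) of its socket with the spring at rest; z up along the key, x along the handle's width, y through its thickness. The steel socket is 24 mm square outside, with a 16 mm square hole 12 mm deep, sides along x and y.
- socket_top (a point): on the key's axis 22 mm above its origin, top of the socket at rest. The socket is sprung: it yields at 2.5 N, is pushed in 4 mm (all its travel) at 4.5 N, and then is rigid. Held 2 to 3 mm pressed in on a head and turned, it rides the bevel and snaps down when the flats meet (within 9 degrees); the push falls off. Play on the head: 9 degrees either way.
- key_grip (a point): middle of the key's blue flat handle, 79 mm above the key's origin; axes as the key's. The handle is a block 34 mm wide (along x), 12 mm thick (along y) and 46 mm high.
- pocket (a point): centre of the floor of the round pocket (40 mm across, 13 mm deep) in the key holder, a wooden block 74 x 74 x 26 mm fixed to the bench; the floor is 13 mm above the bench. The key stands in it at any yaw.
- antler: bystander: pale curved antler tip, 40 x 145 x 24 mm, lying flat, origin under its centre
- pliers: bystander: red-handled pliers, 63 x 201 x 14 mm, lying flat, origin under the centre
- scale_block: bystander: brown wood block, 50 x 100 x 32 mm, origin under its centre

How it is judged:
On the way, in this order (a step that is already met when the one before it is completed fails the run):
1. the red-marked spoke's nipple is turned a quarter turn clockwise (within 15 degrees), the other two not yet (value of joint nipple_1 between 1.309 and 1.833 rad and value of joint each of nipple_2, nipple_3 below 0.26 rad), for 0.2 s.
2. then the next nipple clockwise round the rim is turned a quarter turn, the third not yet (value of joint nipple_1 between 1.309 and 1.833 rad and value of joint nipple_2 between 1.309 and 1.833 rad and value of joint nipple_3 below 0.26 rad), for 0.2 s.
3. then the third nipple is turned a quarter turn (value of joint nipple_1 between 1.309 and 1.833 rad and value of joint nipple_2 between 1.309 and 1.833 rad and value of joint nipple_3 between 1.309 and 1.833 rad), for 0.2 s.
At the end, for the whole second after the job is handed in: All three nipples stand a quarter turn (90 degrees, within 15) clockwise of where they began, and the key stands released, upright (within about 8 degrees) and at rest on the floor of its holder's pocket (within 8 mm of the pocket's centre, bottom within 4 mm of its floor) (all of step 3 and horizontal distance between key and pocket below 0.008 m and z of key in the frame of pocket below 0.004 m and angle between key's own z axis and vertical below 0.15 rad and linear speed of key below 0.02 m/s); the robot touches nothing.
It fails at once if a nipple overturned by more than 20 degrees past a quarter turn, or turned back more than 15 degrees (value of joint any of nipple_1, nipple_2, nipple_3 above 1.92 rad or value of joint any of nipple_1, nipple_2, nipple_3 below -0.26 rad).
It fails at once if the key bears on a nipple or on the wheel with more than 35 N (contact force between key and wheel above 35 N or contact force between key and nipple_1 above 35 N or contact force between key and nipple_2 above 35 N or contact force between key and nipple_3 above 35 N).
It fails at once if a nipple turned by the fingers instead of the key (contact force between the fingers and nipple_1 above 3 N or contact force between the fingers and nipple_2 above 3 N or contact force between the fingers and nipple_3 above 3 N).
It fails at once if the antler tip, the pliers or the wood block pushed more than 30 mm from its place (distance of any of antler, pliers, scale_block from where it was at the start of the episode above 0.03 m).
It also fails if it takes over 72 s, if anything falls off the work surface, if the arm or the gripper's body presses on something with over 40 N, if the wrist force passes 120 N, or if a joint passes its speed limit or range.

## Working session

There is one attempt and no reset: what is moved stays moved. The work goes in short steps, Python scripts to look and compute and a tool call to move; the robot and the scene stay as the last step left them, time stands still between calls to the robot, and variables do not carry over. Pictures are saved under pics/ and viewed, and the job is handed in when it is done.

Besides the shell and the picture viewer there is one more tool, called after ">>>" as name(argument=value, ...) on one line, values as JSON. send_rows: Moves the arm, as the interface text tells. Its arguments: {"type":"object","properties":{"steps":{"type":"array"},"hand":{"type":"number"},"force":{"type":"number"}},"required":["steps"]}

```bash
mkdir -p pics
cat > h.py <<'E'
import numpy as np, cv2
from workcell import manip
from scipy.spatial.transform import Rotation as R
def cam(n,save=None):
    p,d=manip.camera(n)
    if save: cv2.imwrite('pics/'+save,p[:,:,::-1])
    i=manip.camera_info(n);return p,d,np.array(i['intrinsics']),np.array(i['pose'])
def pts(d,K,T):
    v,u=np.mgrid[:d.shape[0],:d.shape[1]]
    P=np.stack([(u-K[0,2])/K[0,0]*d,-(v-K[1,2])/K[1,1]*d,-d],-1)
    return P@T[:3,:3].T+T[:3,3]
E
python3 - <<'E'
from h import *
for n in ['top','side']:
    p,d,K,T=cam(n,n+'0.png');np.savez(n+'0.npz',p=p,d=d,K=K,T=T);print(n,K,T)
print(manip.get_obs(),manip.grip_depth)
E
```

```text
top [[493.33713905   0.         282.83853889]
 [  0.         493.33713905 207.97558837]
 [  0.           0.           1.        ]] [[ 3.99908894e-04  9.77872430e-01 -2.09201696e-01  2.74757017e-01]
 [-9.99992798e-01  1.18059384e-03  3.60687396e-03  5.24899515e-02]
 [ 3.77404484e-03  2.09198747e-01  9.77865860e-01  1.28500970e+00]
 [ 0.00000000e+00  0.00000000e+00  0.00000000e+00  1.00000000e+00]]
side [[435.65461905   0.         282.21564625]
 [  0.         435.65461905 210.94212339]
 [  0.           0.           1.        ]] [[-0.96717914  0.08658686 -0.23888749  0.28687697]
 [-0.25379857 -0.37463165  0.89176085  0.95661232]
 [-0.01228004  0.92312179  0.38431154  0.46927385]
 [ 0.          0.          0.          1.        ]]
{'clock': 0.1, 'joint_pos': array([ 1.21743092,  0.33280743, -0.06472979,  1.46083714,  0.02163213,
        1.34987394, -0.08851549]), 'joint_velocities': array([-4.54119409e-04, -5.76880730e-04,  6.15125140e-05, -2.82934842e-03,
        9.11975781e-04, -6.13354578e-04, -1.32538078e-03]), 'tau': array([ 1.88979895e-03, -6.26745272e+01,  4.95615334e-02, -3.92433715e+01,
        1.63145590e-02,  6.92159883e-03, -5.90821583e-05]), 'position': array([ 0.20288117, -0.59081872,  0.23060598]), 'ee_rot': array([ 8.13880511e-01, -5.81031958e-01, -5.21099799e-04, -3.25746618e-04]), 'ft_force': array([-0.18383583,  0.68183204,  0.73718847]), 'torque': array([-0.02343107, -0.0341629 ,  0.02073731]), 'grip_width': 0.9988036057982397} 0.0187
```

View pics/top0.png

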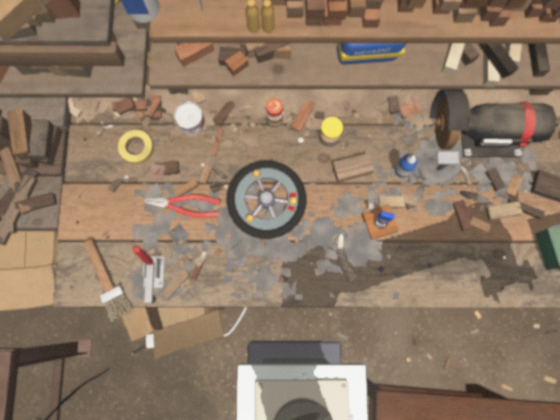

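View pics/side0.png

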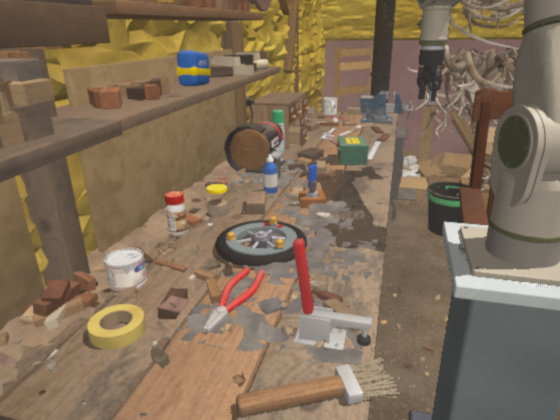

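Run:
```python
from h import *
z=np.load('top0.npz');p,d,K,T=[z[k] for k in 'pdKT']
P=pts(d,K,T)
a=cv2.resize(p[150:250,216:316,::-1],None,fx=6,fy=6,interpolation=cv2.INTER_CUBIC);cv2.imwrite('pics/w0.png',a)
a=cv2.resize(p[190:250,340:420,::-1],None,fx=8,fy=8,interpolation=cv2.INTER_CUBIC);cv2.imwrite('pics/k0.png',a)
z=np.load('side0.npz')
a=cv2.resize(z['p'][205:285,205:315,::-1],None,fx=7,fy=7,interpolation=cv2.INTER_CUBIC);cv2.imwrite('pics/w0s.png',a)
a=cv2.resize(z['p'][150:215,280:345,::-1],None,fx=9,fy=9,interpolation=cv2.INTER_CUBIC);cv2.imwrite('pics/k0s.png',a)
for u,v in [(266,199),(380,222),(385,215),(340,270),(200,205)]: print(u,v,P[v,u])
```

```text
266 199 [0.56506506 0.09155887 0.03901478]
380 222 [ 0.50115648 -0.19774253  0.05862574]
385 215 [ 0.50794373 -0.19901121  0.11518738]
340 270 [ 0.38510258 -0.10045097  0.0016994 ]
200 205 [0.55653622 0.26780696 0.00443531]
```

View pics/w0.png

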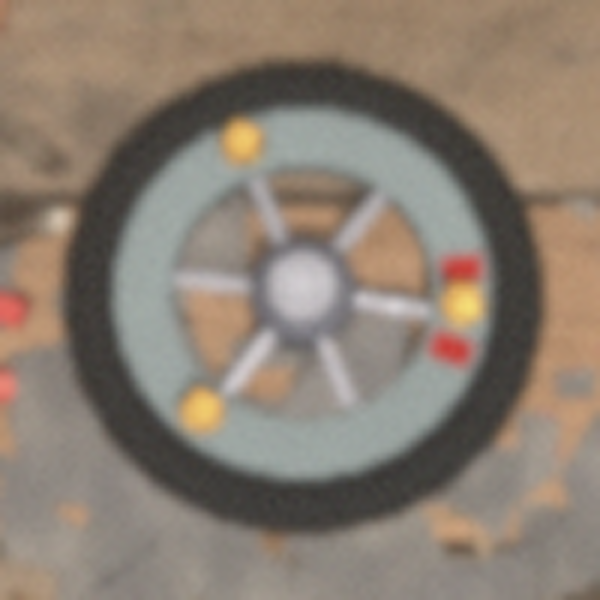

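View pics/k0.png

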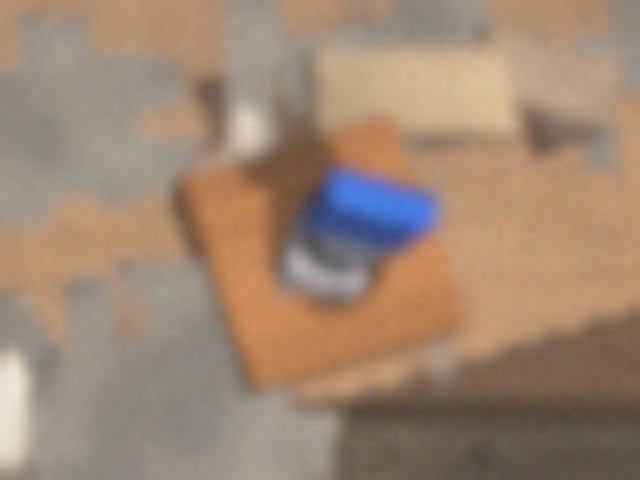

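View pics/w0s.png

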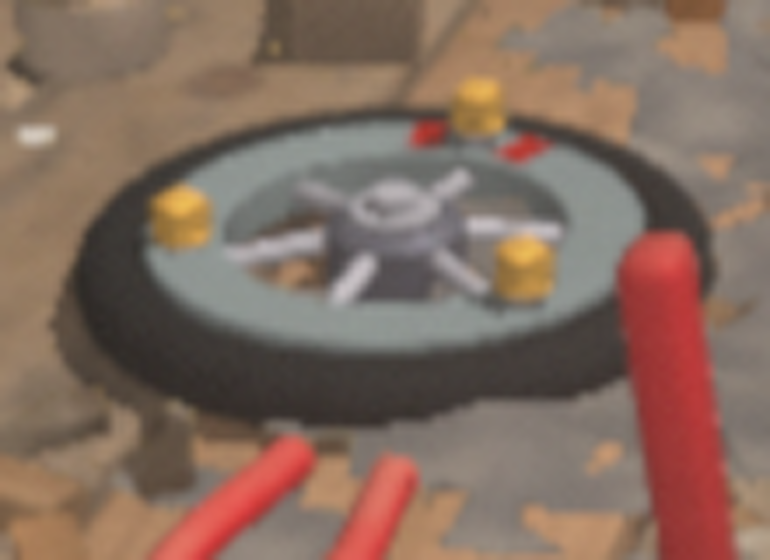

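View pics/k0s.png

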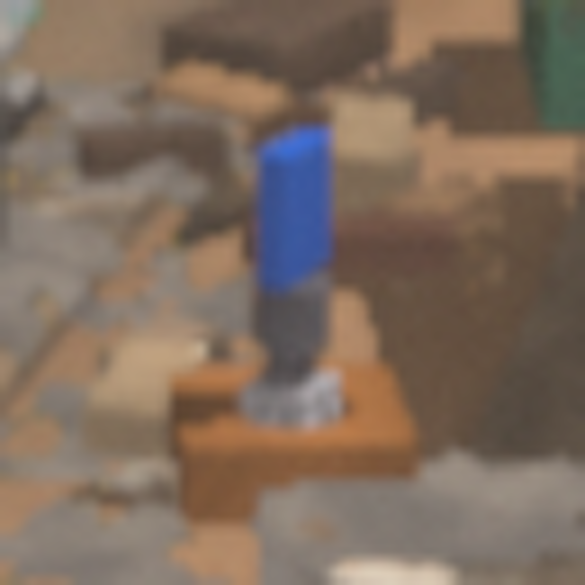

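```bash
cat > meas.py <<'E'
from h import *
from scipy.optimize import least_squares
C={}
for n in ['top','side']:
    z=np.load(n+'0.npz');p,d,K,T=[z[k] for k in 'pdKT'];P=pts(d,K,T);C[n]=(p,d,K,T,P)
    hsv=cv2.cvtColor(p,cv2.COLOR_RGB2HSV)
    c=np.array([.565,.09,0]);near=np.linalg.norm(P[:,:,:2]-c[:2],axis=-1)<.125
    m=near&(hsv[:,:,0]>14)&(hsv[:,:,0]<32)&(hsv[:,:,1]>160)&(hsv[:,:,2]>150)&(P[:,:,2]>.028)
    nc,l,s,ce=cv2.connectedComponentsWithStats(m.astype(np.uint8))
    for i in range(1,nc):
        if s[i,4]<5: continue
        q=P[l==i]
        t=q[q[:,2]>q[:,2].max()-.005]
        print(n,'brass',s[i,4],ce[i],'med',np.median(q,0),'topz',np.sort(q[:,2])[-6:],'toppts',t.mean(0),len(t))
    # rim: grey face
    r=np.linalg.norm(P[:,:,:2]-c[:2],axis=-1)
    rim=near&(abs(P[:,:,2]-.026)<.006)&(hsv[:,:,1]<70)&(p[:,:,1]>110)
    ann=near&(P[:,:,2]>.015)
    print(n,'rim',rim.sum(),np.median(P[rim],0))
    dark=near&(p.max(-1)<90)&(P[:,:,2]>.012)
    q=P[dark|rim|m]
    # enclosing circle
    (cx,cy),rr=cv2.minEnclosingCircle((q[:,:2]).astype(np.float32));print('enc',cx,cy,rr, len(q))
    h=near&(r<.02)&(P[:,:,2]>.035);print('hub top',P[h].mean(0),P[h][:,2].max(),h.sum())
    # blue key
    kb=(hsv[:,:,0]>105)&(hsv[:,:,0]<125)&(hsv[:,:,1]>150)&(np.linalg.norm(P[:,:,:2]-np.array([.51,-.2]),axis=-1)<.06)
    q=P[kb];print(n,'blue',kb.sum(),q[:,2].min(),q[:,2].max())
    t=q[q[:,2]>.105]
    if len(t)>4:
        rect=cv2.minAreaRect(t[:,:2].astype(np.float32));print('top blue',t.mean(0),rect,len(t))
    rect=cv2.minAreaRect(q[:,:2].astype(np.float32));print('all',q.mean(0),rect)
    near2=np.linalg.norm(P[:,:,:2]-np.array([.5,-.2]),axis=-1)<.07
    w=near2&(abs(P[:,:,2]-.026)<.005)&(hsv[:,:,1]>120)&(hsv[:,:,0]<20)
    q=P[w];print('wood',w.sum(),q.mean(0),cv2.minAreaRect(q[:,:2].astype(np.float32)))
E
python3 meas.py
```

```text
top rim 1707 [0.56860729 0.09166169 0.02597925]
enc 0.5706992149353027 0.09277785569429398 0.10500424355268478 3294
hub top [0.57174951 0.09329616 0.03790623] 0.04188000551256965 44
top blue 55 0.0943716266641288 0.11868466204208872
top blue [ 0.50808472 -0.20289203  0.11305035] ((0.50863116979599, -0.20285294950008392), (0.026989150792360306, 0.007862036116421223), 79.56212615966797) 43
all [ 0.50746809 -0.20308317  0.11008099] ((0.5081247687339783, -0.2031559944152832), (0.02748272195458412, 0.008179834112524986), 82.24037170410156)
wood 426 [ 0.50468479 -0.20021181  0.02626436] ((0.5094149112701416, -0.20390760898590088), (0.07053182274103165, 0.07340306788682938), 18.189014434814453)
side brass 10 [229.9 234.4] med [0.63395206 0.12522794 0.0417622 ] topz [0.04168459 0.04183981 0.04225891 0.04248271 0.04330094 0.04436665] toppts [0.63279292 0.1249323  0.04180739] 9
side rim 1103 [0.56623411 0.10533207 0.02797024]
enc 0.5685392618179321 0.09795934706926346 0.10480289906263351 2269
hub top [0.5688213  0.0940922  0.03838146] 0.04211155711773584 37
side blue 76 0.07547713115719135 0.1176425111646539
top blue [ 0.50626208 -0.19839256  0.11217804] ((0.5062638521194458, -0.20150728523731232), (0.02443213015794754, 0.009301213547587395), 67.54521942138672) 26
all [ 0.50580287 -0.19832609  0.09827168] ((0.5064989328384399, -0.20219162106513977), (0.02719990164041519, 0.009837980382144451), 72.84839630126953)
wood 193 [ 0.50427821 -0.19100581  0.02758065] ((0.5086745023727417, -0.20384354889392853), (0.07329010963439941, 0.07687828689813614), 16.730323791503906)
```

```bash
cat > m2.py <<'E'
from h import *
from scipy.optimize import least_squares
def proj(K,T,X):
    c=(np.atleast_2d(X)-T[:3,3])@T[:3,:3]
    return np.stack([K[0,2]+K[0,0]*c[:,0]/-c[:,2],K[1,2]+K[1,1]*c[:,1]/c[:,2]],1)
S={'top':[(256,173.3),(293,200.3),(249.7,218.2)],'side':[(230,236),(273.2,220),(280,243.3)]}
O={}
for n in S:
    z=np.load(n+'0.npz');p,d,K,T=[z[k] for k in 'pdKT'];P=pts(d,K,T)
    hsv=cv2.cvtColor(p,cv2.COLOR_RGB2HSV)
    for j,(u,v) in enumerate(S[n]):
        yy,xx=np.mgrid[:420,:560]
        w=(abs(xx-u)<7)&(abs(yy-v)<7)
        m=w&(hsv[:,:,0]<26)&(hsv[:,:,0]>12)&(hsv[:,:,1]>130)&(hsv[:,:,2]>150)
        print(n,j,m.sum(),xx[m].mean(),yy[m].mean(),xx[m].min(),xx[m].max(),yy[m].min(),yy[m].max(),P[m].mean(0),P[m][:,2].max())
        O[n,j]=(xx[m].mean(),yy[m].mean(),yy[m].min(),yy[m].max(),K,T)
E
python3 m2.py
```

```text
top 0 19 255.8421052631579 173.1578947368421 254 258 171 175 [0.63447818 0.11868857 0.03938962] 0.04504474327856545
top 1 19 292.2631578947368 199.26315789473685 291 294 197 202 [0.56272273 0.02364204 0.04644461] 0.05099361264147073
top 2 20 249.15 217.7 247 251 215 220 [0.51438757 0.1340744  0.04552458] 0.05219933361611928
side 0 43 230.53488372093022 235.46511627906978 227 233 232 239 [0.63281582 0.1228131  0.0379523 ] 0.04519948295507081
side 1 42 273.42857142857144 219.33333333333334 270 276 216 223 [0.55875145 0.02528569 0.04371517] 0.05079062241580862
side 2 43 279.6511627906977 242.51162790697674 276 283 239 246 [0.51282226 0.138259   0.04153851] 0.048693221707927614
```

```bash
cat >> m2.py <<'E'
hub={'top':(265.9,197.1),'side':(260.5,233.2)}
def res(q,ns,b=True):
    r=[]
    for n in ns:
        K,T=O[n,0][4:]
        r+=list(proj(K,T,[q[0],q[1],.037])[0]-hub[n])
        for k,j in enumerate([1,2,0]): # nipple1,2,3
            a=q[2]-k*2*np.pi/3; h=.026+q[3+k]
            bx=np.array([[q[0]+.07*np.cos(a)+sx*.007,q[1]+.07*np.sin(a)+sy*.007,h+dz] for sx in(-1,1) for sy in (-1,1) for dz in (-.012,0)])
            uv=proj(K,T,bx)
            hull=cv2.convexHull(uv.astype(np.float32));M=cv2.moments(hull)
            r+=[M['m10']/M['m00']-O[n,j][0],M['m01']/M['m00']-O[n,j][1]]
    return np.array(r)
for ns in (['top'],['side'],['top','side']):
    s=least_squares(res,[.568,.093,-1.6,.02,.02,.02],args=(ns,),x_scale=[.01,.01,.1,.01,.01,.01])
    print(ns,np.round(s.x,4),'rms',np.sqrt(np.mean(s.fun**2)),np.round(s.fun,1))
q=s.x
for k in range(3):
    a=q[2]-k*2*np.pi/3;print('nip',k+1,q[0]+.07*np.cos(a),q[1]+.07*np.sin(a),.026+q[3+k])
E
python3 m2.py
```

```text
top 0 19 255.8421052631579 173.1578947368421 254 258 171 175 [0.63447818 0.11868857 0.03938962] 0.04504474327856545
top 1 19 292.2631578947368 199.26315789473685 291 294 197 202 [0.56272273 0.02364204 0.04644461] 0.05099361264147073
top 2 20 249.15 217.7 247 251 215 220 [0.51438757 0.1340744  0.04552458] 0.05219933361611928
side 0 43 230.53488372093022 235.46511627906978 227 233 232 239 [0.63281582 0.1228131  0.0379523 ] 0.04519948295507081
side 1 42 273.42857142857144 219.33333333333334 270 276 216 223 [0.55875145 0.02528569 0.04371517] 0.05079062241580862
side 2 43 279.6511627906977 242.51162790697674 276 283 239 246 [0.51282226 0.138259   0.04153851] 0.048693221707927614
['top'] [ 0.5718  0.0918 -1.6226  0.0092  0.0232  0.021 ] rms 0.9827149270067592 [ 0.1 -0.4  0.5 -0.5  1.7  0.7 -1.9 -0.1]
['side'] [ 0.5698  0.0912 -1.6005  0.0187  0.0199  0.02  ] rms 1.4962661276420182 [ 0.6 -0.4 -3.1  0.9  2.3 -1.2  0.2 -0.4]
['top', 'side'] [ 0.5703  0.092  -1.6644  0.0214  0.0179  0.0176] rms 0.6241883183344752 [-0.   0.1  0.5  0.   0.8  1.  -0.9  0.4  0.3 -0.3 -1.6  0.2  0.5  0.3
 -0.2 -0.2]
nip 1 0.5637723471179625 0.022283611111411264 0.047441879321179894
nip 2 0.5132247690269762 0.13248770517844508 0.04390636316871909
nip 3 0.6339381031355706 0.12116114487150012 0.043622025552523105
```

```bash
sed -i "s/x_scale=\[/diff_step=1e-2,x_scale=[/" m2.py; sed -i 's/M=cv2.moments(hull)/M=cv2.moments(hull)/' m2.py; python3 m2.py | tail -9
```

```text
side 1 42 273.42857142857144 219.33333333333334 270 276 216 223 [0.55875145 0.02528569 0.04371517] 0.05079062241580862
side 2 43 279.6511627906977 242.51162790697674 276 283 239 246 [0.51282226 0.138259   0.04153851] 0.048693221707927614
['top'] [ 0.5709  0.0922 -1.7009  0.0298  0.0198  0.0155] rms 0.15312524763653393 [-0.1 -0.1  0.4  0.  -0.2  0.1 -0.1  0. ]
['side'] [ 0.5692  0.0936 -1.7069  0.0232  0.0206  0.0166] rms 0.23958228946833893 [ 0.6  0.  -0.3  0.  -0.3  0.  -0.   0. ]
['top', 'side'] [ 0.5704  0.0921 -1.6985  0.0228  0.0196  0.0161] rms 0.346155965799797 [-0.1  0.1  0.4  0.8 -0.   0.3 -0.1  0.2  0.3 -0.3 -0.8 -0.2 -0.4 -0.
 -0.3 -0. ]
nip 1 0.5614636348734396 0.022683123597948357 0.04877906582717555
nip 2 0.514703534116441 0.1345468486261957 0.045649693294063695
nip 3 0.6349604121313597 0.11911042125115286 0.04206482946029688
```

```bash
cat >> h.py <<'E'
def ray(K,T,u,v,z):
    dv=T[:3,:3]@np.array([(u-K[0,2])/K[0,0],-(v-K[1,2])/K[1,1],-1.]);return T[:3,3]+dv*(z-T[2,3])/dv[2]
def st():
    o=manip.get_obs();Rm=R.from_quat(o['ee_rot']).as_matrix()
    return o,o['position'],Rm
def go(x,y,z,psi):
    o,p,Rm=st();s=Rm.T@(np.array([x,y,z])-p)
    cur=np.degrees(np.arctan2(Rm[1,0],Rm[0,0]));print('t',o['clock'],'pos',p.round(4),'psi',cur.round(2),'tilt',Rm[:,2].round(4),'F',o['ft_force'].round(2),'M',o['torque'].round(3),'g',o['grip_width'],'j7',o['joint_pos'][6])
    print('shift',s.round(4),'spin',np.radians((cur-psi+180)%360-180).round(4))
E
python3 - <<'E'
from h import *
z=np.load('top0.npz');print(ray(z['K'],z['T'],387.4,215,.115))
z=np.load('side0.npz')
# side blue top face centre crop9 (295,145)
print(ray(z['K'],z['T'],295/9+280-.5,147/9+150-.5,.115))
go(.508,-.2035,.18,-17)
go(.508,-.2035,.073,-17)
E
```

```text
[ 0.50798777 -0.20486396  0.115     ]
[ 0.50845455 -0.20326906  0.115     ]
t 0.1 pos [ 0.2029 -0.5908  0.2306] psi -71.05 tilt [-5.0e-04  1.1e-03 -1.0e+00] F [-0.18  0.68  0.74] M [-0.023 -0.034  0.021] g 0.9988036057982397 j7 -0.08851549404300804
shift [-0.2672 -0.4144  0.0509] spin -0.9433
t 0.1 pos [ 0.2029 -0.5908  0.2306] psi -71.05 tilt [-5.0e-04  1.1e-03 -1.0e+00] F [-0.18  0.68  0.74] M [-0.023 -0.034  0.021] g 0.9988036057982397 j7 -0.08851549404300804
shift [-0.267  -0.4144  0.1579] spin -0.9433
```

>>> send_rows(steps=[[[-0.033, -0.052, 0.005], -0.12], [[-0.066, -0.104, 0.012], -0.24], [[-0.1, -0.155, 0.02], -0.36], [[-0.133, -0.207, 0.028], -0.48], [[-0.167, -0.259, 0.035], -0.6], [[-0.2, -0.311, 0.04], -0.72], [[-0.234, -0.363, 0.046], -0.84], [[-0.267, -0.4144, 0.051], -0.943]], hand=1, force=80)

```text
clock: 1.1
position: [0.509, -0.2023, 0.18]
ee_rot: [0.989, -0.146, -0.0, 0.0]
ft_force: [-0.0, -0.7, 0.3]
grip_width: 1.001
```

Run:
```python
from h import *
go(.508,-.204,.073,-17)
```

```text
t 1.1 pos [ 0.509  -0.2023  0.18  ] psi -16.82 tilt [-1.e-04 -2.e-04 -1.e+00] F [-0.02 -0.7   0.3 ] M [-0.064 -0.008 -0.037] g 1.0010426535520374 j7 -0.08936792201995723
shift [-0.0005  0.0019  0.107 ] spin 0.0031
```

>>> send_rows(steps=[[[0, 0.001, 0.03], 0], [[0, 0.0015, 0.06], 0], [[0, 0.0015, 0.085], 0], [[0, 0.0015, 0.1], 0], [[0, 0.0015, 0.107], 0], [[0, 0.0015, 0.107], 0], [[0, 0.0015, 0.107], 0], [[0, 0.0015, 0.107], 0]])

```text
clock: 2.1
position: [0.5082, -0.2056, 0.074]
ee_rot: [0.989, -0.148, 0.001, 0.0]
ft_force: [-0.4, 0.4, -0.3]
grip_width: 0.998
```

>>> send_rows(steps=[[[0, 0, 0], 0], [[0, 0, 0], 0], [[0, 0, 0], 0], [[0, 0, 0], 0], [[0, 0, 0], 0], [[0, 0, 0], 0], [[0, 0, 0], 0], [[0, 0, 0], 0]], hand=0, force=80)

```text
clock: 3.1
position: [0.5078, -0.2055, 0.0733]
ee_rot: [0.989, -0.148, 0.0, 0.0]
ft_force: [0.0, 0.4, -0.8]
grip_width: 0.128
```

```bash
python3 - <<'E'
from h import *
cam('top','top1.png');cam('side','side1.png')
go(.508,-.204,.073,-17)
E
python3 -c "
import cv2
a=cv2.imread('pics/top1.png')[170:250,340:440];b=cv2.imread('pics/side1.png')[130:230,270:370]
cv2.imwrite('pics/c1.png',cv2.hconcat([cv2.resize(a,(400,320)),cv2.resize(b,(320,320))]))"
```

```text
t 3.2 pos [ 0.5078 -0.2055  0.0733] psi -17.02 tilt [-0.e+00 -1.e-04 -1.e+00] F [ 0.17 -0.85 -0.56] M [-0.022 -0.055 -0.035] g 0.12827755239854424 j7 -0.13719253302705167
shift [-0.0002 -0.0015  0.0003] spin -0.0003
```

View pics/c1.png

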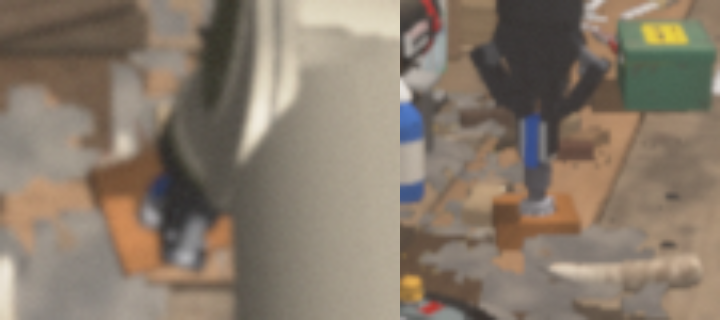

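```bash
cat >> h.py <<'E'
KB=-.0015
def gok(x,y,z,psi,kb=None):
    kb=KB if kb is None else kb
    a=np.radians(psi); go(x-kb*np.sin(a),y+kb*np.cos(a),z,psi)
E
python3 - <<'E'
from h import *
gok(.5615,.0227,.135,80)
E
```

```text
t 3.2 pos [ 0.5078 -0.2055  0.0733] psi -17.02 tilt [-0.e+00 -1.e-04 -1.e+00] F [ 0.17 -0.85 -0.56] M [-0.022 -0.055 -0.035] g 0.12827755239854424 j7 -0.13719253302705167
shift [-0.0139 -0.2341 -0.0617] spin -1.6933
```

>>> send_rows(steps=[[[0, 0, -0.02], 0], [[0, 0, -0.045], 0], [[-0.001, -0.015, -0.062], -0.15], [[-0.003, -0.06, -0.062], -0.33], [[-0.006, -0.11, -0.062], -0.51], [[-0.01, -0.16, -0.062], -0.69], [[-0.013, -0.21, -0.062], -0.87], [[-0.0139, -0.2341, -0.062], -1.05]])

```text
clock: 4.2
position: [0.563, 0.026, 0.1354]
ee_rot: [0.928, 0.372, 0.0, -0.0]
ft_force: [-0.5, 0.4, -1.5]
grip_width: 0.123
```

Run:
```python
from h import *
p,d,K,T=cam('side','side2.png');np.savez('side2.npz',p=p,d=d,K=K,T=T)
a=p[140:270,200:330,::-1];cv2.imwrite('pics/c2.png',cv2.resize(a,None,fx=4.5,fy=4.5,interpolation=cv2.INTER_CUBIC))
for i in range(3): manip.camera('side'); print(manip.get_obs()['ft_force'])
gok(.5615,.0227,.135,80)
```

```text
[ 0.06324434 -0.60987897 -1.50226644]
[-0.08544162 -0.92117263 -1.67904137]
[-0.13687109 -0.60870592 -0.37321095]
t 4.4 pos [0.5628 0.0222 0.135 ] psi 43.03 tilt [-7.e-04 -3.e-04 -1.e+00] F [-0.14 -0.61 -0.37] M [ 0.005 -0.034  0.011] g 0.13174661935799162 j7 0.4322404644244006
shift [ 0.0003 -0.0001 -0.    ] spin -0.6453
```

View pics/c2.png

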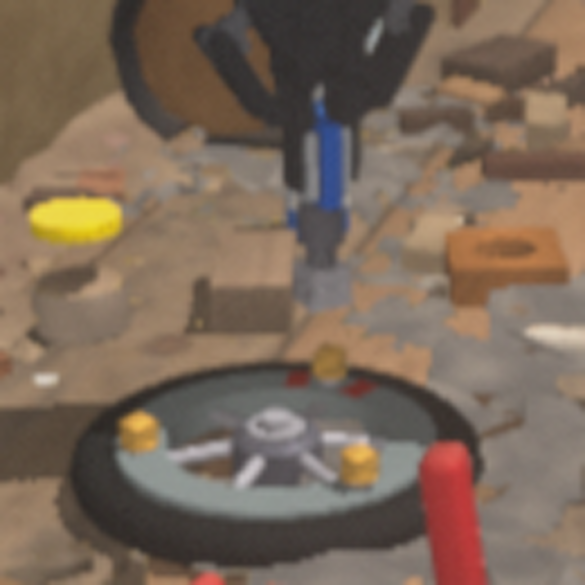

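Run:
```python
from h import *
from m2 import proj
z=np.load('side2.npz');p,d,K,T=[z[k] for k in 'pdKT']
P=pts(d,K,T)
o,tp,Rm=st()
b=tp+Rm@np.array([0,KB,0])
print('tcp key',b)
for h in (.0,.011,.022): print(h,proj(K,T,[b[0],b[1],tp[2]-.0603+h]))
print('nip proj mid',proj(K,T,[.5615,.0227,.0487-.006]))
for v in range(199,210):
    print(v,[tuple(int(c) for c in p[v,u]) for u in range(264,282,1)] if 0 else [int(p[v,u].mean()) for u in range(262,284)],[int(x*1000) for x in P[v,262:284,1]])
```

```text
top 0 19 255.8421052631579 173.1578947368421 254 258 171 175 [0.63447818 0.11868857 0.03938962] 0.04504474327856545
top 1 19 292.2631578947368 199.26315789473685 291 294 197 202 [0.56272273 0.02364204 0.04644461] 0.05099361264147073
top 2 20 249.15 217.7 247 251 215 220 [0.51438757 0.1340744  0.04552458] 0.05219933361611928
side 0 43 230.53488372093022 235.46511627906978 227 233 232 239 [0.63281582 0.1228131  0.0379523 ] 0.04519948295507081
side 1 42 273.42857142857144 219.33333333333334 270 276 216 223 [0.55875145 0.02528569 0.04371517] 0.05079062241580862
side 2 43 279.6511627906977 242.51162790697674 276 283 239 246 [0.51282226 0.138259   0.04153851] 0.048693221707927614
['top'] [ 0.5709  0.0922 -1.7009  0.0298  0.0198  0.0155] rms 0.15312524763653393 [-0.1 -0.1  0.4  0.  -0.2  0.1 -0.1  0. ]
['side'] [ 0.5692  0.0936 -1.7069  0.0232  0.0206  0.0166] rms 0.23958228946833893 [ 0.6  0.  -0.3  0.  -0.3  0.  -0.   0. ]
['top', 'side'] [ 0.5704  0.0921 -1.6985  0.0228  0.0196  0.0161] rms 0.346155965799797 [-0.1  0.1  0.4  0.8 -0.   0.3 -0.1  0.2  0.3 -0.3 -0.8 -0.2 -0.4 -0.
 -0.3 -0. 
[... 2120 characters left out ...]
159]
207 [92, 92, 98, 110, 118, 111, 107, 118, 123, 125, 124, 123, 124, 126, 128, 126, 126, 133, 134, 136, 132, 130] [-94, -95, -100, -123, -143, 32, 36, 41, 43, 40, 37, 34, 35, 33, 29, 27, -147, -153, -153, -154, -152, -143]
208 [88, 91, 98, 112, 129, 126, 118, 122, 127, 128, 127, 126, 125, 131, 132, 127, 121, 128, 134, 134, 130, 129] [-98, -96, -97, -122, -136, -137, -136, 42, 44, 39, 37, -141, -141, -144, -141, -145, -136, -134, -145, -148, -140, -137]
209 [86, 88, 98, 117, 132, 129, 118, 120, 124, 127, 128, 128, 129, 131, 130, 125, 123, 128, 134, 135, 131, 129] [-93, -98, -97, -117, -127, -135, -134, -147, -131, -133, -136, 956, -131, -137, -136, -130, -127, -129, -131, -130, -131, -133]
```

>>> send_rows(steps=[[[0, 0, 0], -0.18], [[0, 0, 0.004], -0.36], [[0.0003, 0, 0.008], -0.54], [[0.0003, 0, 0.012], -0.645], [[0.0003, 0, 0.016], -0.645], [[0.0003, 0, 0.02], -0.645], [[0.0003, 0, 0.02], -0.645], [[0.0003, 0, 0.02], -0.645]])

```text
clock: 5.4
position: [0.5633, 0.0226, 0.1155]
ee_rot: [0.766, 0.643, 0.0, 0.0]
ft_force: [-0.3, 0.4, -1.3]
grip_width: 0.133
```

```bash
sed -i '/^S=/,$d' m2.py
python3 - <<'E'
from h import *
from m2 import proj
p,d,K,T=cam('side','side3.png');np.savez('side3.npz',p=p,d=d,K=K,T=T)
p2,d2,K2,T2=cam('top','top3.png');np.savez('top3.npz',p=p2,d=d2,K=K2,T=T2)
a=cv2.resize(p[190:235,245:305,::-1],None,fx=10,fy=10,interpolation=cv2.INTER_CUBIC)
cv2.imwrite('pics/c3.png',a)
cv2.imwrite('pics/c3t.png',cv2.resize(p2[150:250,216:316,::-1],None,fx=5,fy=5,interpolation=cv2.INTER_CUBIC))
gok(.5615,.0227,.115,80)
o,tp,Rm=st();b=tp+Rm@np.array([0,KB,0])
print(b,[proj(K,T,[b[0],b[1],tp[2]-.0603+h]) for h in(0,.022)],proj(K,T,[.5615,.0227,.0487-.006]))
E
```

```text
t 5.5 pos [0.5634 0.0227 0.1155] psi 80.07 tilt [ 4.e-04 -2.e-04 -1.e+00] F [-0.68  0.22 -0.68] M [ 0.023  0.033 -0.071] g 0.1304752081083997 j7 1.0242370177001612
shift [-0.0003 -0.0003  0.0005] spin 0.0013
[0.56187836 0.02297599 0.11549395] [array([[272.35433376, 214.51187487]]), array([[272.16264513, 206.10599891]])] [[272.64206173 219.19609274]]
```

View pics/c3.png

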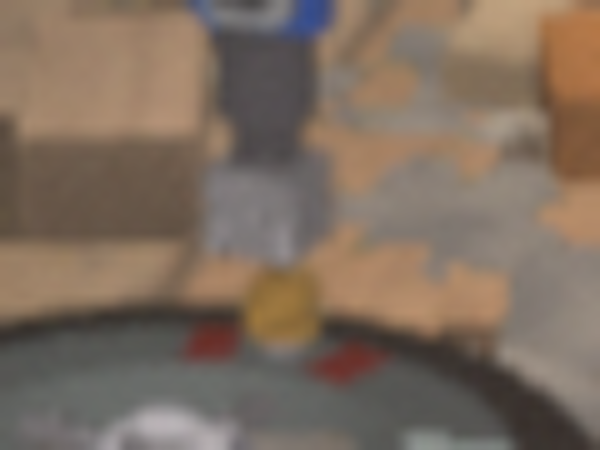

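View pics/c3t.png

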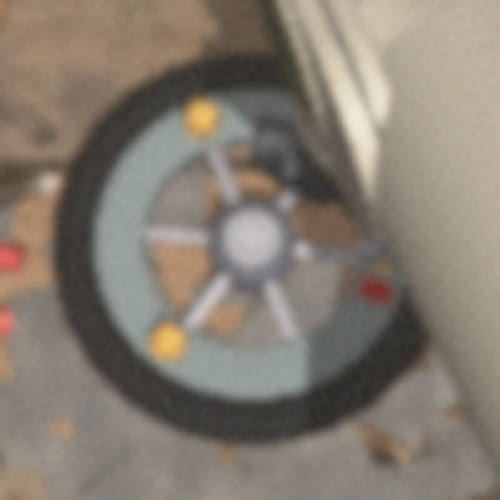

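Run:
```python
from h import *
z=np.load('side3.npz');p,d,K,T=[z[k] for k in 'pdKT'];P=pts(d,K,T)
for v in range(207,225):
    print(v,[tuple((P[v,u]*1000).astype(int)) if abs(P[v,u,1])<.1 else '-' for u in range(265,279)])
```

```text
207 ['-', (np.int64(573), np.int64(35), np.int64(78)), (np.int64(572), np.int64(30), np.int64(76)), (np.int64(569), np.int64(31), np.int64(77)), (np.int64(566), np.int64(35), np.int64(79)), (np.int64(563), np.int64(34), np.int64(79)), (np.int64(561), np.int64(35), np.int64(79)), (np.int64(558), np.int64(34), np.int64(79)), (np.int64(556), np.int64(33), np.int64(79)), (np.int64(553), np.int64(36), np.int64(80)), (np.int64(552), np.int64(30), np.int64(78)), (np.int64(551), np.int64(26), np.int64(77)), (np.int64(550), np.int64(19), np.int64(74)), (np.int64(549), np.int64(13), np.int64(72))]
208 ['-', (np.int64(574), np.int64(32), np.int64(75)), (np.int64(572), np.int64(32), np.int64(75)), (np.int64(569), np.int64(32), np.int64(75)), (np.int64(566), np.int64(33), np.int64(75)), (np.int64(564), np.int64(31), np.int64(75)), (np.int64(561), np.int64(33), np.int64(76)), (np.int64(559), np.int64(32), np.int64(76)), (np.int64(555), np.int64(36), np.int64(78)), (np.int64(554), np.int64(34), np.int64(77)), (np.int64(553), np.int64(27), np.int64(74)), (np.int64(552), np.int64(23), np.int64(73)), 
[... 9057 characters left out ...]
4(10), np.int64(28)), (np.int64(552), np.int64(8), np.int64(27))]
224 [(np.int64(580), np.int64(24), np.int64(28)), (np.int64(577), np.int64(25), np.int64(29)), (np.int64(575), np.int64(24), np.int64(29)), (np.int64(572), np.int64(27), np.int64(30)), (np.int64(571), np.int64(21), np.int64(28)), (np.int64(569), np.int64(20), np.int64(28)), (np.int64(565), np.int64(24), np.int64(30)), (np.int64(562), np.int64(27), np.int64(31)), (np.int64(559), np.int64(27), np.int64(32)), (np.int64(558), np.int64(22), np.int64(29)), (np.int64(556), np.int64(21), np.int64(29)), (np.int64(554), np.int64(18), np.int64(28)), (np.int64(551), np.int64(18), np.int64(28)), (np.int64(549), np.int64(18), np.int64(29))]
```

>>> send_rows(steps=[[[-0.0006, -0.0012, 0.001], 0], [[-0.0011, -0.0024, 0.002], 0], [[-0.0011, -0.0024, 0.003], 0], [[-0.0011, -0.0024, 0.004], 0], [[-0.0011, -0.0024, 0.005], 0], [[-0.0011, -0.0024, 0.006], 0], [[-0.0011, -0.0024, 0.007], 0], [[-0.0011, -0.0024, 0.007], 0]])

```text
clock: 6.5
position: [0.5607, 0.022, 0.1082]
ee_rot: [0.765, 0.643, -0.0, -0.0]
ft_force: [-0.0, -0.2, -1.1]
grip_width: 0.134
```

```bash
cat > f.py <<'E'
from h import *
F=[];M=[]
for i in range(6):
    a=manip.camera('side')
    if i==0: cv2.imwrite('pics/fx.png',cv2.resize(a[0][190:250,215:305,::-1],None,fx=8,fy=8,interpolation=cv2.INTER_CUBIC))
    o=manip.get_obs();F.append(o['ft_force']);M.append(o['torque'])
F=np.array(F);M=np.array(M)
print('F',F.mean(0).round(2),'sd',F.std(0).round(2),'M',M.mean(0).round(3),'sd',M.std(0).round(3))
go(.56,.022,.1155,80)
E
python3 f.py
```

```text
F [ 0.12 -0.12 -1.33] sd [0.33 0.49 0.4 ] M [ 0.006 -0.018  0.006] sd [0.013 0.029 0.043]
t 6.8 pos [0.5607 0.022  0.1083] psi 80.09 tilt [ 1.e-04 -1.e-04 -1.e+00] F [ 0.6   0.26 -1.58] M [0.018 0.001 0.046] g 0.12949839710056804 j7 1.0218636287938099
shift [-0.0001 -0.0007 -0.0072] spin 0.0017
```

>>> send_rows(steps=[[[0, 0, 0.0005], 0], [[0, 0, 0.001], 0], [[0, 0, 0.0015], 0], [[0, 0, 0.002], 0], [[0, 0, 0.0025], 0], [[0, 0, 0.003], 0], [[0, 0, 0.003], 0], [[0, 0, 0.003], 0]])

```text
clock: 7.8
position: [0.5607, 0.022, 0.1053]
ee_rot: [0.765, 0.643, 0.0, 0.0]
ft_force: [-0.3, -0.4, -1.4]
grip_width: 0.126
```

```bash
python3 f.py
```

```text
F [-0.28 -0.06 -1.53] sd [0.33 0.41 0.53] M [ 0.    -0.004  0.017] sd [0.02  0.021 0.024]
t 8.1 pos [0.5607 0.022  0.1053] psi 80.1 tilt [-0.e+00 -1.e-04 -1.e+00] F [ 0.16 -0.87 -1.36] M [0.037 0.001 0.058] g 0.13103174143669302 j7 1.0196724996858555
shift [-0.0001 -0.0007 -0.0102] spin 0.0018
```

View pics/fx.png

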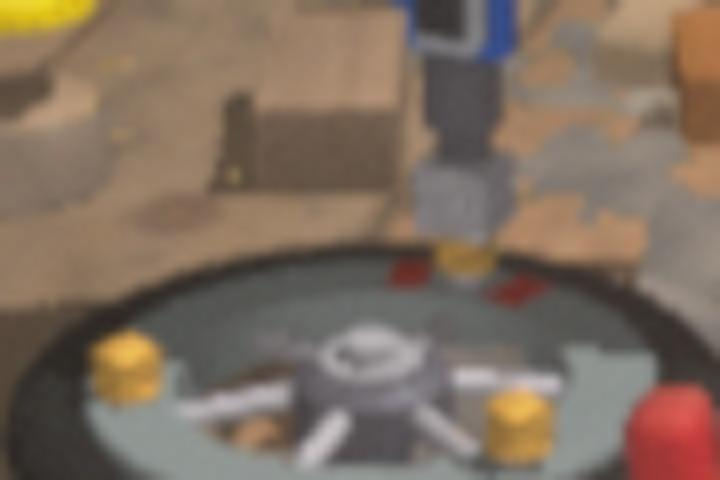

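>>> send_rows(steps=[[[0, 0, 0.0005], 0], [[0, 0, 0.001], 0], [[0, 0, 0.0015], 0], [[0, 0, 0.002], 0], [[0, 0, 0.0025], 0], [[0, 0, 0.003], 0], [[0, 0, 0.003], 0], [[0, 0, 0.003], 0]])

```text
clock: 9.1
position: [0.5607, 0.022, 0.1023]
ee_rot: [0.765, 0.643, 0.0, 0.0]
ft_force: [-0.9, -0.2, -0.9]
grip_width: 0.132
```

```bash
sed -i 's/range(6)/range(4)/' f.py; python3 f.py
```

```text
F [ 0.15  0.03 -1.58] sd [0.72 0.56 0.55] M [-0.001  0.009  0.013] sd [0.007 0.014 0.029]
t 9.3 pos [0.5607 0.022  0.1023] psi 80.1 tilt [ 1.e-04 -1.e-04 -1.e+00] F [ 0.69 -0.86 -1.3 ] M [-0.008 -0.01   0.061] g 0.1283410386237219 j7 1.0173617881867696
shift [-0.0001 -0.0007 -0.0132] spin 0.0018
```

>>> send_rows(steps=[[[0, 0, 0], 0.02], [[0, 0, 0], 0.04], [[0, 0, 0], 0.06], [[0, 0, 0], 0.08], [[0, 0, 0], 0.1], [[0, 0, 0], 0.12], [[0, 0, 0], 0.14], [[0, 0, 0], 0.157]])

```text
clock: 10.3
position: [0.5608, 0.0218, 0.1024]
ee_rot: [0.814, 0.581, 0.0, 0.0]
ft_force: [0.5, -1.7, -0.7]
grip_width: 0.13
```

```bash
python3 f.py
```

```text
F [ 1.08 -1.61 -0.93] sd [0.43 0.37 0.04] M [-0.36  -0.241  0.018] sd [0.04  0.023 0.027]
t 10.5 pos [0.5608 0.0219 0.1023] psi 71.11 tilt [ 2.e-04 -3.e-04 -1.e+00] F [ 0.77 -2.01 -0.95] M [-0.402 -0.213  0.044] g 0.13330025852839114 j7 0.8719774928237174
shift [-0.0001 -0.0008 -0.0132] spin -0.1552
```

>>> send_rows(steps=[[[-0.0004, 0.0006, 0], 0.0], [[-0.0004, 0.0006, 0], 0.02], [[-0.0004, 0.0006, 0], 0.04], [[-0.0004, 0.0006, 0], 0.06], [[-0.0004, 0.0006, 0], 0.08], [[-0.0004, 0.0006, 0], 0.1], [[-0.0004, 0.0006, 0], 0.12], [[-0.0004, 0.0006, 0], 0.12]])

```text
clock: 11.5
position: [0.5611, 0.0215, 0.1023]
ee_rot: [0.847, 0.531, -0.0, -0.0]
ft_force: [-0.6, -0.4, -2.7]
grip_width: 0.129
```

```bash
python3 f.py
```

```text
F [-0.41  1.08 -1.77] sd [0.44 0.35 0.37] M [0.182 0.182 0.056] sd [0.038 0.041 0.019]
t 11.7 pos [0.5611 0.0216 0.1023] psi 64.24 tilt [-1.e-04  1.e-04 -1.e+00] F [ 0.19  1.28 -1.31] M [0.22  0.207 0.081] g 0.12806947458749965 j7 0.7613617509730455
shift [-0.0001 -0.0012 -0.0132] spin -0.275
```

>>> send_rows(steps=[[[0.0002, -0.0001, 0], 0.15], [[0.0002, -0.0001, 0], 0.32], [[0.0002, -0.0001, 0], 0.49], [[0.0002, -0.0001, 0], 0.66], [[0.0002, -0.0001, 0], 0.83], [[0.0002, -0.0001, 0], 1.0], [[0.0002, -0.0001, 0], 1.17], [[0.0002, -0.0001, 0], 1.34]])

```text
clock: 12.7
position: [0.5616, 0.0221, 0.1024]
ee_rot: [0.994, -0.112, 0.001, -0.0]
ft_force: [1.6, 1.1, -3.9]
grip_width: 0.128
```

```bash
python3 f.py
```

```text
F [ 2.2   1.71 -4.19] sd [0.34 0.13 0.47] M [ 0.481 -0.646  0.   ] sd [0.054 0.074 0.031]
t 12.9 pos [0.5615 0.022  0.1024] psi -12.3 tilt [ 9.e-04  2.e-04 -1.e+00] F [ 2.66  1.84 -4.7 ] M [ 0.565 -0.763 -0.049] g 0.1303207413754244 j7 -0.49465022716014356
shift [-0.0014  0.0003 -0.0131] spin -1.6109
```

View pics/fx.png

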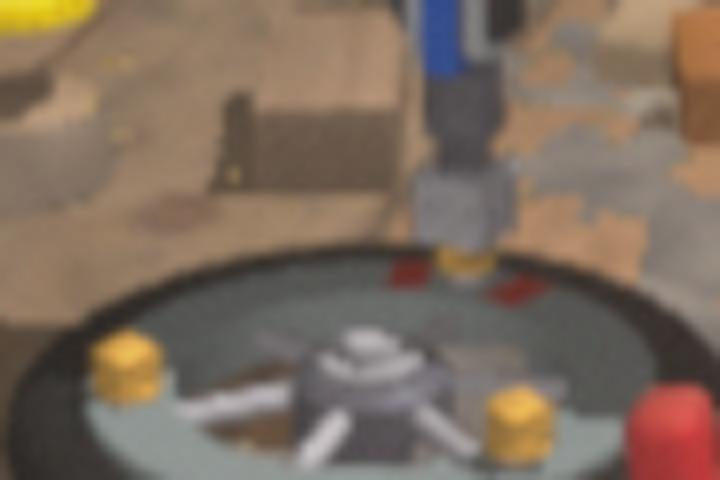

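>>> send_rows(steps=[[[0.0005, -0.0004, 0], 0.0], [[0.0005, -0.0004, 0], 0.03], [[0.0005, -0.0004, 0], 0.06], [[0.0005, -0.0004, 0], 0.09], [[0.0005, -0.0004, 0], 0.12], [[0.0005, -0.0004, 0], 0.15], [[0.0005, -0.0004, 0], 0.187], [[0.0005, -0.0004, 0], 0.187]])

```text
clock: 13.9
position: [0.5617, 0.022, 0.1023]
ee_rot: [0.979, -0.202, 0.0, 0.0]
ft_force: [2.1, 1.7, -3.4]
grip_width: 0.126
```

```bash
python3 f.py
```

```text
F [ 1.9   2.1  -3.46] sd [0.41 0.27 0.3 ] M [ 0.653 -0.514  0.063] sd [0.023 0.028 0.008]
t 14.1 pos [0.5617 0.022  0.1023] psi -23.25 tilt [ 2.e-04 -0.e+00 -1.e+00] F [ 2.24  2.53 -3.91] M [ 0.659 -0.556  0.052] g 0.13313968990708483 j7 -0.6764325007542537
shift [-0.0016  0.0007 -0.0132] spin -1.802
```

>>> send_rows(steps=[[[0, 0, 0], -0.06], [[0, 0, 0], -0.12], [[0, 0, -0.003], -0.12], [[0, 0, -0.007], -0.12], [[0, 0, -0.012], -0.12], [[0, 0, -0.017], -0.12], [[0, 0, -0.021], -0.12], [[0, 0, -0.023], -0.12]])

```text
clock: 15.1
position: [0.5618, 0.0219, 0.1256]
ee_rot: [0.99, -0.143, 0.0, 0.0]
ft_force: [0.9, 0.3, -1.0]
grip_width: 0.131
```

```bash
cat > yaw.py <<'E'
from h import *
from m2 import proj
Ds=[];Is=[]
for i in range(8):
    p,d=manip.camera('side');Ds.append(d);Is.append(p.astype(float))
i=manip.camera_info('side');K=np.array(i['intrinsics']);T=np.array(i['pose'])
D=np.array(Ds);D[D==0]=np.nan;d=np.nanmedian(D,0);I=np.mean(Is,0).astype(np.uint8)
np.savez('sideavg.npz',d=d,I=I,K=K,T=T)
P=pts(d,K,T)
N={1:(.5619,.0214),2:(.515,.1333),3:(.6353,.118)}
tiles=[]
for k,n in N.items():
    u,v=proj(K,T,[n[0],n[1],.042])[0];u,v=int(round(u)),int(round(v))
    tiles.append(cv2.resize(I[v-9:v+9,u-9:u+9,::-1],(240,240),interpolation=cv2.INTER_CUBIC))
    hsv=cv2.cvtColor(I,cv2.COLOR_RGB2HSV)
    yy,xx=np.mgrid[:420,:560]
    m=(abs(xx-u)<8)&(abs(yy-v)<9)&(P[:,:,2]>.031)&(np.hypot(P[:,:,0]-n[0],P[:,:,1]-n[1])<.016)
    m&=P[:,:,2]<.043 if k!=1 else P[:,:,2]<.046
    q=P[m][:,:2]
    best=[]
    for a in range(0,90,3):
        r=R.from_euler('z',a,degrees=True).as_matrix()[:2,:2]
        def f(c):
            l=(q-np.array(n)-c)@r
            dd=np.max(abs(l),1)-.007
            return np.sum(np.minimum(abs(dd),.004)**2)*1e6+0.3*np.sum((c*1e3)**2)
        from scipy.optimize import minimize
        s=minimize(f,[0,0],method='Nelder-Mead',options=dict(initial_simplex=[[0,0],[.002,0],[0,.002]]));best.append((s.fun,a,s.x*1e3))
    best.sort(key=lambda t:t[0])
    print(k,len(q),[(round(b[0],1),b[1],b[2].round(1)) for b in best[:5]],'worst',round(best[-1][0],1),best[-1][1], 'ztop',np.sort(P[(abs(xx-u)<6)&(abs(yy-v)<9)&(np.hypot(P[:,:,0]-n[0],P[:,:,1]-n[1])<.012)][:,2])[-8:].round(4))
cv2.imwrite('pics/tiles.png',cv2.hconcat(tiles))
go(.56,.022,.1155,80)
E
python3 yaw.py
```

```text
1 35 [(np.float64(48.4), 81, array([-0.6, -0.4])), (np.float64(48.4), 78, array([-0.6, -0.4])), (np.float64(48.5), 75, array([-0.6, -0.4])), (np.float64(49.1), 87, array([-0.9, -0.4])), (np.float64(49.2), 84, array([-0.6, -0.4]))] worst 69.6 39 ztop [0.0492 0.0493 0.0495 0.0495 0.0497 0.0669 0.0672 0.0686]
2 38 [(np.float64(24.7), 54, array([-1. ,  0.1])), (np.float64(25.3), 51, array([-1. ,  0.1])), (np.float64(26.2), 57, array([-0.9,  0.2])), (np.float64(27.1), 48, array([-0.9,  0.1])), (np.float64(29.2), 45, array([-1.,  0.]))] worst 69.7 15 ztop [0.0476 0.0476 0.0477 0.0478 0.0478 0.0479 0.0479 0.0481]
3 45 [(np.float64(29.1), 60, array([-0.7, -0.7])), (np.float64(29.3), 63, array([-0.6, -0.7])), (np.float64(32.2), 57, array([-0.7, -0.8])), (np.float64(32.7), 66, array([-0.6, -0.7])), (np.float64(35.5), 54, array([-0.6, -0.7]))] worst 97.2 21 ztop [0.0435 0.0437 0.0439 0.044  0.044  0.044  0.0441 0.0443]
t 15.5 pos [0.5616 0.0219 0.1251] psi -16.39 tilt [-3.e-04 -0.e+00 -1.e+00] F [-0.17 -0.32 -1.36] M [-0.019  0.022 -0.036] g 0.1272065778543078 j7 -0.5503061311106392
shift [-0.0015  0.0004  0.0096] spin -1.6823
```

View pics/tiles.png

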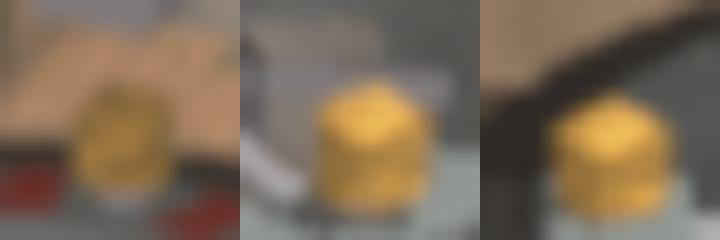

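```bash
sed -i 's/^KB=.*/KB=.001/' h.py
python3 - <<'E'
from h import *
gok(.5146,.1338,.125,52)
gok(.5146,.1338,.1085,52)
E
```

```text
t 15.5 pos [0.5616 0.0219 0.1251] psi -16.39 tilt [-3.e-04 -0.e+00 -1.e+00] F [-0.17 -0.32 -1.36] M [-0.019  0.022 -0.036] g 0.1272065778543078 j7 -0.5503061311106392
shift [-0.0776 -0.0944  0.0002] spin -1.1936
t 15.5 pos [0.5616 0.0219 0.1251] psi -16.39 tilt [-3.e-04 -0.e+00 -1.e+00] F [-0.17 -0.32 -1.36] M [-0.019  0.022 -0.036] g 0.1272065778543078 j7 -0.5503061311106392
shift [-0.0776 -0.0944  0.0167] spin -1.1936
```

>>> send_rows(steps=[[[-0.008, -0.01, 0], -0.17], [[-0.023, -0.028, 0], -0.34], [[-0.04, -0.049, 0], -0.51], [[-0.058, -0.07, 0], -0.68], [[-0.07, -0.085, 0], -0.85], [[-0.0776, -0.0944, 0], -1.02], [[-0.0776, -0.0944, 0], -1.19], [[-0.0776, -0.0944, 0.005], -1.194]])

```text
clock: 16.5
position: [0.5141, 0.1344, 0.1203]
ee_rot: [0.899, 0.438, 0.0, 0.0]
ft_force: [-0.5, -0.3, -1.8]
grip_width: 0.132
```

Run:
```python
from h import *
p,d=manip.camera('side')
cv2.imwrite('pics/n2.png',cv2.resize(p[190:265,245:320,::-1],None,fx=8,fy=8,interpolation=cv2.INTER_CUBIC))
gok(.5146,.1338,.1085,52)
```

```text
t 16.55 pos [0.5137 0.134  0.1194] psi 51.81 tilt [-6.e-04 -1.e-04 -1.e+00] F [ 0.2  -1.08 -1.99] M [0.023 0.084 0.03 ] g 0.12917711649712008 j7 0.3661694499768895
shift [ 0.0004 -0.0001  0.0109] spin -0.0033
```

View pics/n2.png

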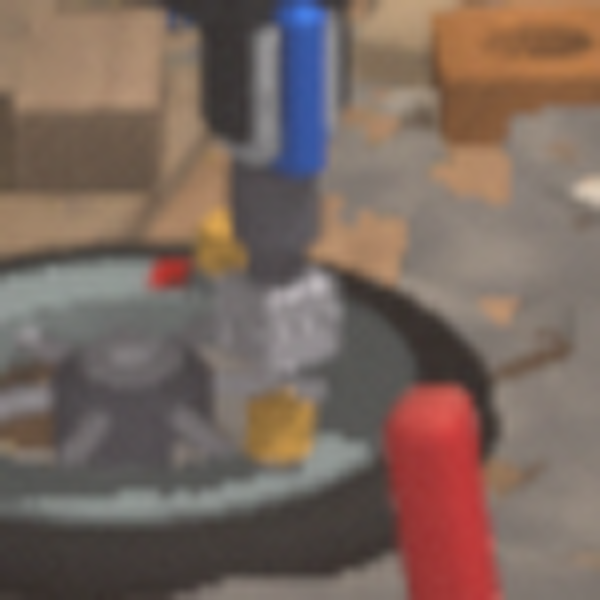

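>>> send_rows(steps=[[[0, -0.0004, 0.003], 0], [[0, -0.0004, 0.005], 0], [[0, -0.0004, 0.0065], 0], [[0, -0.0004, 0.008], 0], [[0, -0.0004, 0.0095], 0], [[0, -0.0004, 0.011], 0], [[0, -0.0004, 0.0125], 0], [[0, -0.0004, 0.0125], 0]])

```text
clock: 17.55
position: [0.5135, 0.1346, 0.1077]
ee_rot: [0.899, 0.439, -0.0, 0.0]
ft_force: [0.4, 1.0, -2.1]
grip_width: 0.131
```

```bash
python3 f.py
```

```text
F [ 0.2   0.36 -1.58] sd [0.56 0.52 0.29] M [ 0.002 -0.013 -0.017] sd [0.044 0.016 0.015]
t 17.75 pos [0.5136 0.1347 0.1079] psi 52.02 tilt [ 2.e-04 -1.e-04 -1.e+00] F [ 0.64  0.73 -2.03] M [ 0.035 -0.014 -0.023] g 0.12522266500875873 j7 0.3587109293892282
shift [-0.0603  0.1059 -0.0076] spin -0.4883
```

Origin at 0.0476, no contact yet. Go further.

>>> send_rows(steps=[[[0, 0, 0.0005], 0], [[0, 0, 0.001], 0], [[0, 0, 0.0015], 0], [[0, 0, 0.002], 0], [[0, 0, 0.0025], 0], [[0, 0, 0.003], 0], [[0, 0, 0.003], 0], [[0, 0, 0.003], 0]])

```text
clock: 18.75
position: [0.5136, 0.1346, 0.1048]
ee_rot: [0.899, 0.439, 0.0, 0.0]
ft_force: [-1.1, -0.4, -2.6]
grip_width: 0.131
```

```bash
python3 f.py
```

```text
F [ 0.43 -0.14 -1.63] sd [0.34 0.44 0.52] M [ 0.016 -0.016  0.005] sd [0.025 0.02  0.028]
t 18.95 pos [0.5136 0.1347 0.1048] psi 52.02 tilt [ 1.e-04 -0.e+00 -1.e+00] F [-0.15 -0.88 -2.33] M [ 0.009 -0.037 -0.023] g 0.12977698520655107 j7 0.35609347444288625
shift [-0.0602  0.1059 -0.0107] spin -0.4883
```

>>> send_rows(steps=[[[0, 0, 0.0005], 0], [[0, 0, 0.001], 0], [[0, 0, 0.0015], 0], [[0, 0, 0.002], 0], [[0, 0, 0.0025], 0], [[0, 0, 0.003], 0], [[0, 0, 0.0035], 0], [[0, 0, 0.004], 0]])

```text
clock: 19.95
position: [0.5137, 0.1345, 0.1008]
ee_rot: [0.899, 0.438, 0.0, 0.0]
ft_force: [1.0, -1.7, -0.6]
grip_width: 0.129
```

```bash
python3 f.py
```

```text
F [ 1.04 -1.   -1.23] sd [0.2  0.63 0.33] M [-0.233 -0.366 -0.016] sd [0.018 0.019 0.007]
t 20.15 pos [0.5136 0.1346 0.1008] psi 52.02 tilt [ 1.e-04 -1.e-04 -1.e+00] F [ 0.77 -0.55 -1.44] M [-0.262 -0.399 -0.009] g 0.1282552852117265 j7 0.35261170212688475
shift [-0.0602  0.1058 -0.0147] spin -0.4883
```

View pics/fx.png

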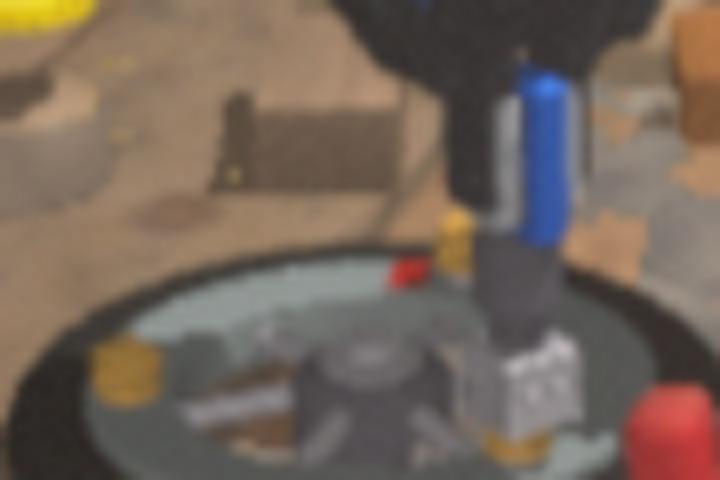

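>>> send_rows(steps=[[[0, 0.0003, 0], 0], [[0, 0.0003, 0], 0.02], [[0, 0.0003, 0], 0.04], [[0, 0.0003, 0], 0.06], [[0.0001, 0.0003, 0], 0.08], [[0.0001, 0.0003, 0], 0.1], [[0.0001, 0.0003, 0], 0.12], [[0.0001, 0.0003, 0], 0.14]])

```text
clock: 21.15
position: [0.514, 0.1343, 0.1008]
ee_rot: [0.927, 0.374, 0.0, 0.0]
ft_force: [2.7, -1.4, -1.5]
grip_width: 0.128
```

```bash
python3 f.py
```

```text
F [ 2.66 -2.56 -1.62] sd [0.23 0.28 0.63] M [-0.606 -0.754  0.037] sd [0.029 0.021 0.014]
t 21.35 pos [0.514  0.1343 0.1008] psi 44.0 tilt [ 2.e-04 -3.e-04 -1.e+00] F [ 2.4  -2.36 -1.83] M [-0.646 -0.769  0.027] g 0.12694049942927002 j7 0.22127567486458768
shift [-0.0449  0.1128 -0.0146] spin -0.6283
```

>>> send_rows(steps=[[[0, 0.0004, 0], 0], [[0, 0.0008, 0], 0], [[0, 0.0008, 0], 0.02], [[0, 0.0008, 0], 0.04], [[0, 0.0008, 0], 0.06], [[0, 0.0008, 0], 0.08], [[0.0001, 0.0008, 0], 0.1], [[0.0001, 0.0008, 0], 0.1]])

```text
clock: 22.35
position: [0.5144, 0.134, 0.1007]
ee_rot: [0.945, 0.328, -0.0, 0.0]
ft_force: [0.3, -1.4, -1.6]
grip_width: 0.134
```

```bash
python3 f.py
```

```text
F [ 0.46 -1.41 -1.76] sd [0.12 0.68 0.04] M [-0.327 -0.089  0.075] sd [0.027 0.037 0.005]
t 22.55 pos [0.5144 0.134  0.1007] psi 38.28 tilt [-2.e-04 -1.e-04 -1.e+00] F [ 0.38 -1.15 -1.73] M [-0.283 -0.112  0.074] g 0.12876323505947035 j7 0.12799672573728965
shift [-0.0336  0.1162 -0.0148] spin -0.7281
```

>>> send_rows(steps=[[[0.0001, 0.0003, 0], 0.17], [[0.0002, 0.0003, 0], 0.34], [[0.0004, 0.0004, 0], 0.51], [[0.0005, 0.0005, 0], 0.68], [[0.0006, 0.0006, 0], 0.85], [[0.0007, 0.0007, 0], 1.02], [[0.0008, 0.0009, 0], 1.19], [[0.0009, 0.001, 0], 1.36]])

```text
clock: 23.55
position: [0.5156, 0.1341, 0.1007]
ee_rot: [0.94, -0.342, -0.0, -0.0]
ft_force: [0.0, -0.5, -0.8]
grip_width: 0.126
```

>>> send_rows(steps=[[[0, 0, 0], 0.03], [[0, 0, 0], 0.06], [[0, 0, 0], 0.09], [[0, 0, 0], 0.12], [[0, 0, 0], 0.14], [[0, 0, 0], 0.16], [[0, 0, 0], 0.16], [[0, 0, 0], 0.16]])

```text
clock: 24.55
position: [0.5157, 0.1339, 0.1008]
ee_rot: [0.911, -0.413, -0.0, 0.0]
ft_force: [-0.3, 1.3, -1.8]
grip_width: 0.127
```

```bash
python3 f.py
```

```text
F [-1.47  1.48 -2.25] sd [0.37 0.34 0.44] M [0.357 0.309 0.101] sd [0.029 0.021 0.022]
t 24.75 pos [0.5157 0.1339 0.1008] psi -48.81 tilt [-1.e-04  0.e+00 -1.e+00] F [-1.1   1.08 -2.44] M [0.314 0.322 0.111] g 0.13043830696297204 j7 -1.319649422547836
shift [ 0.1133  0.0404 -0.0148] spin -2.2481
```

>>> send_rows(steps=[[[0, 0, 0], -0.06], [[0, 0, 0], -0.12], [[0, 0, -0.003], -0.12], [[0, 0, -0.007], -0.12], [[0, 0, -0.012], -0.12], [[0, 0, -0.017], -0.2], [[0, 0, -0.021], -0.37], [[0, 0, -0.023], -0.54]])

```text
clock: 25.75
position: [0.5161, 0.1338, 0.1245]
ee_rot: [0.988, -0.153, 0.0, -0.0]
ft_force: [0.3, -0.7, -2.0]
grip_width: 0.127
```

```bash
python3 yaw.py
python3 - <<'E'
from h import *
gok(.6352,.1177,.123,60)
E
```

```text
1 17 [(np.float64(4.3), 3, array([-1.5, -0.4])), (np.float64(4.4), 81, array([ 0.5, -0.4])), (np.float64(4.5), 0, array([-1.8, -0.3])), (np.float64(4.6), 84, array([ 0.8, -0.5])), (np.float64(4.6), 6, array([-1.2, -0.4]))] worst 24.6 48 ztop [0.0483 0.0485 0.0488 0.0491 0.0494 0.0494 0.0495 0.0496]
2 38 [(np.float64(27.6), 60, array([-0.7,  0.2])), (np.float64(27.7), 57, array([-0.8,  0.2])), (np.float64(29.8), 63, array([-0.7,  0.2])), (np.float64(30.1), 54, array([-0.8,  0.1])), (np.float64(33.4), 66, array([-1. ,  0.2]))] worst 71.7 21 ztop [0.0476 0.0477 0.0478 0.0479 0.0479 0.048  0.0648 0.0671]
3 44 [(np.float64(15.7), 63, array([-0.6, -0.8])), (np.float64(16.4), 60, array([-0.6, -0.8])), (np.float64(18.3), 66, array([-0.6, -0.8])), (np.float64(20.4), 57, array([-0.5, -0.8])), (np.float64(23.0), 54, array([-0.5, -0.7]))] worst 79.2 27 ztop [0.0437 0.0437 0.0438 0.0438 0.0441 0.0441 0.0442 0.0444]
t 26.15 pos [0.5158 0.1338 0.1237] psi -17.99 tilt [-1.e-04 -2.e-04 -1.e+00] F [ 0.16  0.49 -2.08] M [ 0.002 -0.003 -0.019] g 0.1265530808523424 j7 -0.7875953169587371
shift [0.0766 0.0927 0.0083] spin -1.7102
t 26.15 pos [0.5158 0.1338 0.1237] psi -17.99 tilt [-1.e-04 -2.e-04 -1.e+00] F [ 0.16  0.49 -2.08] M [ 0.002 -0.003 -0.019] g 0.1265530808523424 j7 -0.7875953169587371
shift [ 0.1176 -0.0218  0.0007] spin -1.3611
```

>>> send_rows(steps=[[[0.01, -0.002, 0], -0.17], [[0.03, -0.0055, 0], -0.34], [[0.055, -0.01, 0], -0.51], [[0.08, -0.015, 0], -0.68], [[0.1, -0.0185, 0], -0.85], [[0.112, -0.021, 0], -1.02], [[0.1176, -0.0218, 0.0], -1.19], [[0.1176, -0.0218, 0.003], -1.36]])

```text
clock: 27.15
position: [0.6349, 0.1183, 0.1206]
ee_rot: [0.865, 0.502, 0.0, 0.0]
ft_force: [-0.4, 0.4, -2.0]
grip_width: 0.133
```

Run:
```python
from h import *
p,d=manip.camera('side')
cv2.imwrite('pics/n3.png',cv2.resize(p[185:260,195:270,::-1],None,fx=8,fy=8,interpolation=cv2.INTER_CUBIC))
gok(.6352,.1176,.104,61)
```

```text
t 27.2 pos [0.6344 0.1181 0.1199] psi 60.73 tilt [-9.e-04 -3.e-04 -1.e+00] F [ 0.42 -0.37 -1.96] M [-0.058  0.036 -0.007] g 0.13157073293146454 j7 0.539023805795945
shift [-0.0001 -0.0001  0.0159] spin -0.0046
```

View pics/n3.png

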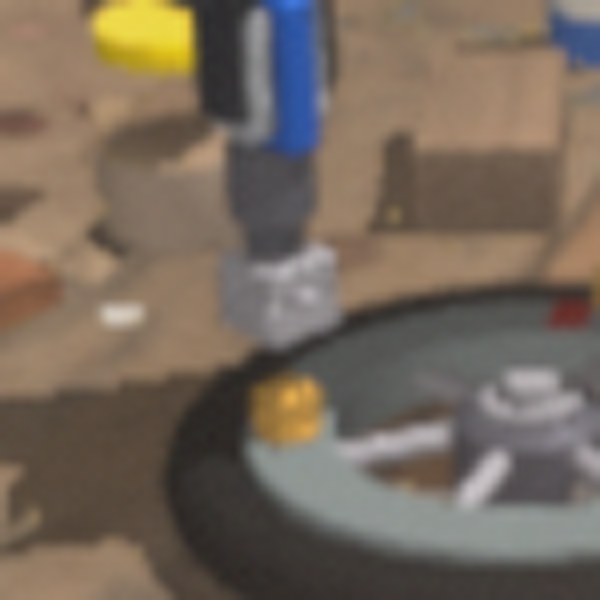

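>>> send_rows(steps=[[[0, 0, 0.004], 0], [[0, 0, 0.008], 0], [[0, 0, 0.011], 0], [[0, 0, 0.0135], 0], [[0, 0, 0.0155], 0], [[0, 0, 0.017], 0], [[0, 0, 0.018], 0], [[0, 0, 0.018], 0]])

```text
clock: 28.2
position: [0.6344, 0.1184, 0.1027]
ee_rot: [0.866, 0.5, -0.0, 0.0]
ft_force: [0.3, -1.0, -1.5]
grip_width: 0.133
```

```bash
python3 f.py
```

```text
F [-0.22  0.23 -1.87] sd [0.25 0.18 0.45] M [0.001 0.024 0.003] sd [0.028 0.016 0.04 ]
t 28.4 pos [0.6345 0.1184 0.1029] psi 60.05 tilt [ 2.e-04 -1.e-04 -1.e+00] F [ 0.15 -0.02 -1.33] M [-0.018  0.007 -0.046] g 0.13410734851891917 j7 0.5190271630301481
shift [-0.1208 -0.0164 -0.0126] spin -0.3483
```

Free at origin 0.0426. Go down 5 mm more (origin ~0.0376), in small steps.

>>> send_rows(steps=[[[0, 0, 0.0005], 0], [[0, 0, 0.001], 0], [[0, 0, 0.0015], 0], [[0, 0, 0.002], 0], [[0, 0, 0.0025], 0], [[0, 0, 0.003], 0], [[0, 0, 0.003], 0], [[0, 0, 0.003], 0]])

```text
clock: 29.4
position: [0.6344, 0.1184, 0.0998]
ee_rot: [0.866, 0.5, 0.0, 0.0]
ft_force: [0.2, 0.3, -1.4]
grip_width: 0.13
```

```bash
python3 f.py
```

```text
F [ 0.31  0.09 -1.42] sd [0.47 0.47 0.71] M [0.003 0.014 0.009] sd [0.031 0.055 0.031]
t 29.6 pos [0.6344 0.1184 0.0998] psi 60.04 tilt [ 0.e+00 -1.e-04 -1.e+00] F [ 0.92 -0.6  -2.16] M [-0.005  0.018  0.026] g 0.1339643014459413 j7 0.5175269287815151
shift [-0.1207 -0.0163 -0.0156] spin -0.3483
```

>>> send_rows(steps=[[[0, 0, 0.0005], 0], [[0, 0, 0.001], 0], [[0, 0, 0.0015], 0], [[0, 0, 0.002], 0], [[0, 0, 0.0025], 0], [[0, 0, 0.003], 0], [[0, 0, 0.003], 0], [[0, 0, 0.003], 0]])

```text
clock: 30.6
position: [0.6344, 0.1184, 0.0968]
ee_rot: [0.866, 0.5, 0.0, 0.0]
ft_force: [0.7, -0.3, -0.9]
grip_width: 0.131
```

```bash
python3 f.py
```

```text
F [ 0.19 -0.53 -1.31] sd [0.17 0.5  0.7 ] M [0.011 0.018 0.019] sd [0.022 0.015 0.013]
t 30.8 pos [0.6344 0.1184 0.0968] psi 60.05 tilt [ 0.e+00 -1.e-04 -1.e+00] F [ 0.28 -0.65 -1.38] M [-0.014  0.034  0.004] g 0.12769716618088078 j7 0.5161280362053351
shift [-0.1207 -0.0163 -0.0187] spin -0.3483
```

View pics/fx.png

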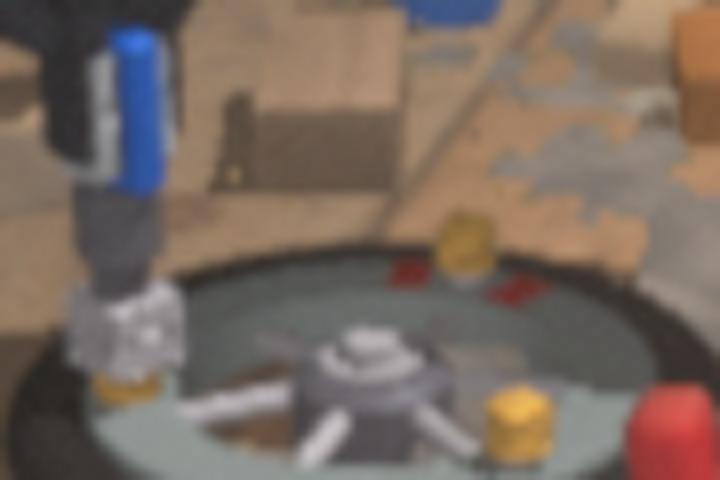

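>>> send_rows(steps=[[[0, 0, 0], 0.02], [[0, 0, 0], 0.04], [[0, 0, 0], 0.06], [[0, 0, 0], 0.08], [[0.0001, 0, 0], 0.1], [[0.0001, 0, 0], 0.12], [[0.0001, 0, 0], 0.14], [[0.0001, 0, 0], 0.14]])

```text
clock: 31.8
position: [0.6345, 0.1184, 0.0968]
ee_rot: [0.899, 0.438, -0.0, 0.0]
ft_force: [0.4, -1.5, -1.1]
grip_width: 0.135
```

```bash
python3 f.py
```

```text
F [ 0.22 -1.2  -1.38] sd [0.25 0.7  0.43] M [-0.272 -0.082  0.023] sd [0.037 0.015 0.033]
t 32.0 pos [0.6345 0.1184 0.0968] psi 52.03 tilt [ 1.e-04 -2.e-04 -1.e+00] F [ 0.59 -0.4  -1.89] M [-0.274 -0.078 -0.027] g 0.12952993241177985 j7 0.3868317024033502
shift [-0.1219  0.0006 -0.0187] spin -0.4882
```

>>> send_rows(steps=[[[-0.0002, 0.0002, 0], 0.0], [[-0.0002, 0.0002, 0], 0.02], [[-0.0002, 0.0002, 0], 0.04], [[-0.0002, 0.0002, 0], 0.06], [[-0.0002, 0.0002, 0], 0.08], [[-0.0001, 0.0002, 0], 0.1], [[-0.0001, 0.0002, 0], 0.1], [[-0.0001, 0.0002, 0], 0.1]])

```text
clock: 33.0
position: [0.6346, 0.1184, 0.0968]
ee_rot: [0.919, 0.393, 0.0, 0.0]
ft_force: [1.2, -0.7, -1.5]
grip_width: 0.131
```

```bash
python3 f.py
```

```text
F [ 0.27 -0.23 -1.48] sd [0.5  0.17 0.36] M [-0.089 -0.093  0.087] sd [0.053 0.04  0.027]
t 33.2 pos [0.6346 0.1183 0.0968] psi 46.3 tilt [ 0. -0. -1.] F [ 0.87 -0.45 -1.05] M [-0.021 -0.123  0.106] g 0.13031031677255722 j7 0.2946498598811277
shift [-0.1212  0.0127 -0.0187] spin -0.5882
```

>>> send_rows(steps=[[[0.0002, 0, 0], 0.17], [[0.0003, 0.0001, 0], 0.34], [[0.0005, 0.0001, 0], 0.51], [[0.0006, 0.0002, 0], 0.68], [[0.0007, 0.0003, 0], 0.85], [[0.0008, 0.0005, 0], 1.02], [[0.0009, 0.0006, 0], 1.19], [[0.001, 0.0008, 0], 1.36]])

```text
clock: 34.2
position: [0.6357, 0.1187, 0.0968]
ee_rot: [0.961, -0.275, -0.0, -0.0]
ft_force: [-0.4, 0.1, -0.9]
grip_width: 0.131
```

>>> send_rows(steps=[[[0, 0, 0], 0.03], [[0, 0, 0], 0.06], [[0, 0, 0], 0.09], [[0, 0, 0], 0.12], [[0, 0, 0], 0.14], [[0, 0, 0], 0.155], [[0, 0, 0], 0.155], [[0, 0, 0], 0.155]])

```text
clock: 35.2
position: [0.6358, 0.1186, 0.0968]
ee_rot: [0.938, -0.346, -0.0, -0.0]
ft_force: [-0.7, 0.3, -1.4]
grip_width: 0.129
```

```bash
python3 f.py
```

```text
F [-0.56  0.85 -1.67] sd [0.63 0.07 0.67] M [0.222 0.113 0.071] sd [0.013 0.036 0.027]
t 35.4 pos [0.6358 0.1185 0.0968] psi -40.5 tilt [-0. -0. -1.] F [ 0.05  0.79 -1.16] M [0.222 0.113 0.072] g 0.13312445529544106 j7 -1.11240496913472
shift [ 0.005   0.1226 -0.0187] spin -2.1032
```

Release and lift, then check all three yaws, including nipple 1's start yaw from the early frames.

>>> send_rows(steps=[[[0, 0, 0], -0.06], [[0, 0, 0], -0.12], [[0, 0, -0.003], -0.12], [[0, 0, -0.007], -0.12], [[0, 0, -0.012], -0.12], [[0, 0, -0.019], -0.12], [[0, 0, -0.028], -0.2], [[0, 0, -0.035], -0.3]])

```text
clock: 36.4
position: [0.636, 0.1186, 0.1327]
ee_rot: [0.98, -0.201, 0.0, -0.0]
ft_force: [0.1, -0.3, -1.3]
grip_width: 0.131
```

```bash
python3 yaw.py
cat > yaw0.py <<'E'
from h import *
from m2 import proj
from scipy.optimize import minimize
ds=[np.load(f'side{k}.npz') for k in (0,2,3)];K=ds[0]['K'];T=ds[0]['T']
def run(d,tag):
  P=pts(d,K,T)
  for k,n in {1:(.5619,.0214),2:(.5146,.1336),3:(.6352,.1177)}.items():
    u,v=np.round(proj(K,T,[n[0],n[1],.042])[0]).astype(int);yy,xx=np.mgrid[:420,:560]
    m=(abs(xx-u)<8)&(abs(yy-v)<9)&(P[:,:,2]>.031)&(P[:,:,2]<(.046 if k==1 else .043))&(np.hypot(P[:,:,0]-n[0],P[:,:,1]-n[1])<.016)
    q=P[m][:,:2];B=[]
    for a in range(0,90,3):
        r=R.from_euler('z',a,degrees=True).as_matrix()[:2,:2]
        f=lambda c:np.sum(np.minimum(abs(np.max(abs((q-np.array(n)-c)@r),1)-.007),.004)**2)*1e6+0.3*np.sum((c*1e3)**2)
        B.append((minimize(f,[0,0],method='Nelder-Mead',options=dict(initial_simplex=[[0,0],[.002,0],[0,.002]])).fun,a))
    print(tag,k,len(q),[(round(b[0],1),b[1]) for b in sorted(B)[:4]])
run(np.median([z['d'] for z in ds],0),'start')
run(np.load('sideavg.npz')['d'],'now')
E
python3 yaw0.py
```

```text
1 36 [(np.float64(33.9), 81, array([-0.8, -0.3])), (np.float64(33.9), 87, array([-1.1, -0.3])), (np.float64(34.4), 84, array([-1. , -0.4])), (np.float64(34.5), 0, array([-0.9, -0.3])), (np.float64(34.8), 78, array([-0.8, -0.4]))] worst 71.0 39 ztop [0.0489 0.0491 0.0493 0.0495 0.0496 0.0498 0.0499 0.0504]
2 38 [(np.float64(24.0), 57, array([-0.8,  0.1])), (np.float64(24.4), 54, array([-0.9,  0.1])), (np.float64(25.9), 60, array([-0.8,  0.2])), (np.float64(27.0), 51, array([-0.9,  0. ])), (np.float64(29.2), 48, array([-0.8,  0. ]))] worst 84.6 9 ztop [0.0472 0.0475 0.0477 0.0477 0.0477 0.0477 0.0478 0.0479]
3 45 [(np.float64(19.7), 66, array([-0.5, -0.4])), (np.float64(20.8), 63, array([-0.5, -0.4])), (np.float64(22.0), 69, array([-0.4, -0.4])), (np.float64(25.2), 60, array([-0.5, -0.5])), (np.float64(28.1), 72, array([-0.4, -0.4]))] worst 97.7 30 ztop [0.0437 0.0437 0.0439 0.0439 0.044  0.0441 0.0441 0.0444]
t 36.8 pos [0.6357 0.1185 0.1315] psi -23.38 tilt [-5.e-04 -2.e-04 -1.e+00] F [-0.23 -0.81 -1.84] M [-0.056  0.028  0.004] g 0.12759265780486478 j7 -0.8215109773570882
shift [-0.0312  0.1186  0.016 ] spin -1.8044
start 1 35 [(np.float64(42.4), 84), (np.float64(43.3), 87), (np.float64(43.4), 81), (np.float64(44.9), 0)]
start 2 39 [(np.float64(39.6), 54), (np.float64(40.0), 57), (np.float64(40.6), 60), (np.float64(41.3), 51)]
start 3 44 [(np.float64(42.9), 63), (np.float64(44.0), 60), (np.float64(44.9), 66), (np.float64(48.3), 57)]
now 1 36 [(np.float64(33.9), 81), (np.float64(33.9), 87), (np.float64(34.4), 84), (np.float64(34.5), 0)]
now 2 38 [(np.float64(23.9), 57), (np.float64(24.3), 54), (np.float64(25.8), 60), (np.float64(26.8), 51)]
now 3 45 [(np.float64(19.6), 66), (np.float64(20.7), 63), (np.float64(22.0), 69), (np.float64(25.1), 60)]
```

View pics/tiles.png

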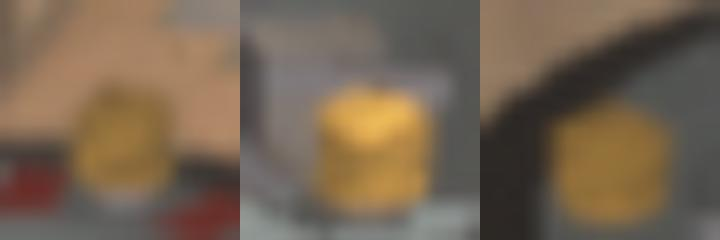

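Run:
```python
from h import *
for n in('top','side'):
    D=[];
    for i in range(4):
        p,d=manip.camera(n);D.append(d)
    i=manip.camera_info(n);K=np.array(i['intrinsics']);T=np.array(i['pose'])
    D=np.array(D);D[D==0]=np.nan;d=np.nanmedian(D,0);P=pts(d,K,T)
    uv=None
    from m2 import proj
    u,v=np.round(proj(K,T,[.509,-.204,.026])[0]).astype(int)
    cv2.imwrite(f'pics/h_{n}.png',cv2.resize(p[v-28:v+28,u-35:u+35,::-1],None,fx=8,fy=8,interpolation=cv2.INTER_CUBIC));print(n,u,v)
    near=np.linalg.norm(P[:,:,:2]-np.array([.509,-.205]),axis=-1)<.06
    hi=near&(abs(P[:,:,2]-.026)<.0045);q=P[hi][:,:2]
    print('wood',cv2.minAreaRect(q.astype(np.float32)),hi.sum())
    lo=(np.linalg.norm(P[:,:,:2]-np.array([.509,-.205]),axis=-1)<.026)&(P[:,:,2]<.0205);q=P[lo];print('floor',len(q),q.mean(0),cv2.minEnclosingCircle(q[:,:2].astype(np.float32)))
gok(.509,-.205,.135,-17)
```

```text
top 380 221
wood ((0.5187910795211792, -0.20738111436367035), (0.08636800944805145, 0.08526290208101273), 17.363649368286133) 648
floor 170 [ 0.51356349 -0.20608636  0.01299524] ((0.5127441883087158, -0.20582398772239685), 0.01958954893052578)
side 312 195
wood ((0.5180325508117676, -0.20733460783958435), (0.09046047925949097, 0.08437228202819824), 16.280385971069336) 305
floor 18 [ 0.51351121 -0.22444315  0.0177133 ] ((0.5128669738769531, -0.22119009494781494), 0.013294604606926441)
t 37.2 pos [0.6358 0.1185 0.1318] psi -23.33 tilt [ 0. -0. -1.] F [-0.92  0.43 -1.95] M [-0.008 -0.001  0.001] g 0.13195756736926867 j7 -0.8205602555560642
shift [ 0.0115  0.3463 -0.0032] spin -0.1104
```

View pics/h_top.png

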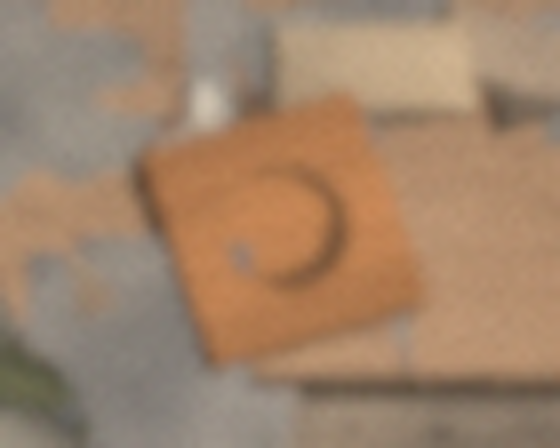

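View pics/h_side.png

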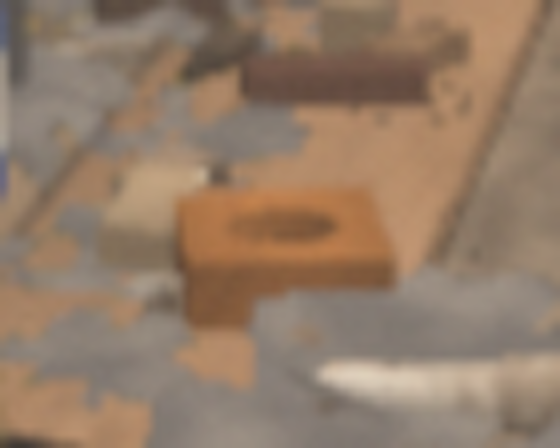

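>>> send_rows(steps=[[[0.001, 0.03, -0.003], -0.02], [[0.003, 0.085, -0.003], -0.04], [[0.005, 0.14, -0.003], -0.06], [[0.007, 0.195, -0.003], -0.08], [[0.009, 0.25, -0.003], -0.1], [[0.01, 0.3, -0.003], -0.11], [[0.0115, 0.335, -0.003], -0.11], [[0.0115, 0.3463, -0.003], -0.11]])

```text
clock: 38.2
position: [0.5083, -0.2065, 0.1349]
ee_rot: [0.989, -0.15, 0.0, 0.0]
ft_force: [1.1, 0.6, -2.5]
grip_width: 0.126
```

>>> send_rows(steps=[[[0, 0, 0], 0], [[0, 0, 0.01], 0], [[0, 0, 0.02], 0], [[0, 0, 0.03], 0], [[0, 0, 0.035], 0], [[0, 0, 0.038], 0], [[0, 0, 0.038], 0], [[0, 0, 0.038], 0]])

```text
clock: 39.2
position: [0.5095, -0.2041, 0.0971]
ee_rot: [0.989, -0.148, 0.0, 0.0]
ft_force: [0.6, -0.0, -1.3]
grip_width: 0.126
```

Run:
```python
from h import *
p,d=manip.camera('side')
cv2.imwrite('pics/pl.png',cv2.resize(p[140:215,275:350,::-1],None,fx=8,fy=8,interpolation=cv2.INTER_CUBIC))
gok(.5092,-.205,.0735,-17)
```

```text
t 39.25 pos [ 0.5095 -0.2042  0.0971] psi -17.02 tilt [ 6.e-04 -3.e-04 -1.e+00] F [ 0.09 -0.17 -1.24] M [0.039 0.043 0.004] g 0.13026665116415345 j7 -0.10070760794521474
shift [-0.0001 -0.0001  0.0236] spin -0.0004
```

View pics/pl.png

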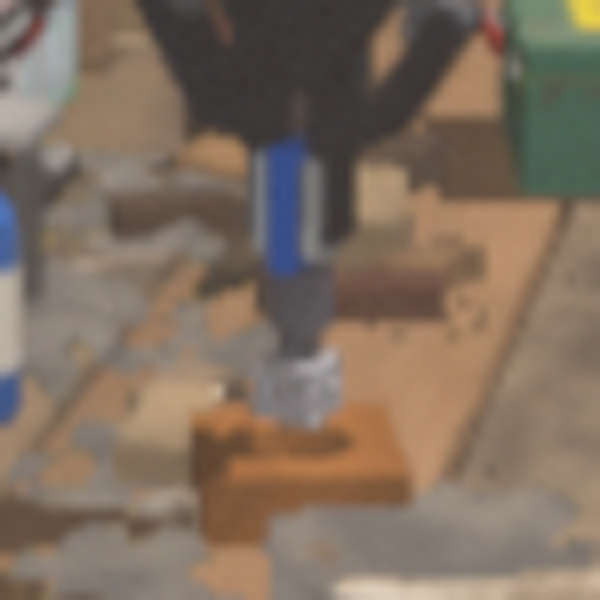

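>>> send_rows(steps=[[[0, 0, 0.004], 0], [[0, 0, 0.008], 0], [[0, 0, 0.012], 0], [[0, 0, 0.016], 0], [[0, 0, 0.019], 0], [[0, 0, 0.021], 0], [[0, 0, 0.023], 0], [[0, 0, 0.0235], 0]])

```text
clock: 40.25
position: [0.5093, -0.204, 0.0733]
ee_rot: [0.989, -0.148, -0.0, 0.0]
ft_force: [-0.5, 1.1, 0.5]
grip_width: 0.129
```

```bash
python3 f.py
```

```text
F [ 0.19 -0.33 -1.37] sd [0.24 0.2  0.3 ] M [-0.014 -0.005 -0.01 ] sd [0.012 0.024 0.032]
t 40.45 pos [ 0.5094 -0.2041  0.0734] psi -17.02 tilt [ 2.e-04 -1.e-04 -1.e+00] F [ 0.   -0.31 -1.37] M [-0.023 -0.032 -0.063] g 0.12428795831449178 j7 -0.11145196523774162
shift [-0.0178 -0.231  -0.0421] spin -1.6933
```

>>> send_rows(steps=[[[0, 0, 0], 0], [[0, 0, 0], 0], [[0, 0, 0], 0], [[0, 0, 0], 0], [[0, 0, 0], 0], [[0, 0, 0], 0], [[0, 0, 0], 0], [[0, 0, 0], 0]], hand=1)

```text
clock: 41.45
position: [0.5093, -0.2041, 0.0733]
ee_rot: [0.989, -0.148, 0.0, 0.0]
ft_force: [0.4, -0.4, 0.2]
grip_width: 0.999
```

>>> send_rows(steps=[[[0, 0, -0.005], 0], [[0, 0, -0.015], 0], [[0, 0, -0.035], 0], [[0, 0, -0.06], 0], [[0, 0, -0.09], 0], [[0, 0, -0.12], 0], [[0, 0, -0.14], 0], [[0, 0, -0.14], 0]])

```text
clock: 42.45
position: [0.5102, -0.2043, 0.2155]
ee_rot: [0.989, -0.148, 0.002, 0.001]
ft_force: [0.1, -0.3, -0.9]
grip_width: 0.999
```

Run:
```python
from h import *
p,d,K,T=cam('side')
P=pts(d,K,T)
cv2.imwrite('pics/end.png',cv2.resize(p[130:290,200:360,::-1],None,fx=3.7,fy=3.7,interpolation=cv2.INTER_CUBIC))
hsv=cv2.cvtColor(p,cv2.COLOR_RGB2HSV)
kb=(hsv[:,:,0]>105)&(hsv[:,:,0]<125)&(hsv[:,:,1]>150)&(np.linalg.norm(P[:,:,:2]-np.array([.51,-.2]),axis=-1)<.06)
q=P[kb];print('blue',q.mean(0),q[:,2].min(),q[:,2].max())
go(.51,-.2,.2,-17)
```

```text
blue [ 0.50593001 -0.19601939  0.10136375] 0.07740062089226052 0.11837067230013476
t 42.5 pos [ 0.5096 -0.2041  0.214 ] psi -17.01 tilt [ 1.3e-03 -8.0e-04 -1.0e+00] F [-0.46  1.05 -0.05] M [-0.026  0.022 -0.046] g 0.9990296708045376 j7 -0.061192118021656694
shift [-0.0008 -0.004   0.014 ] spin -0.0002
```

View pics/end.png

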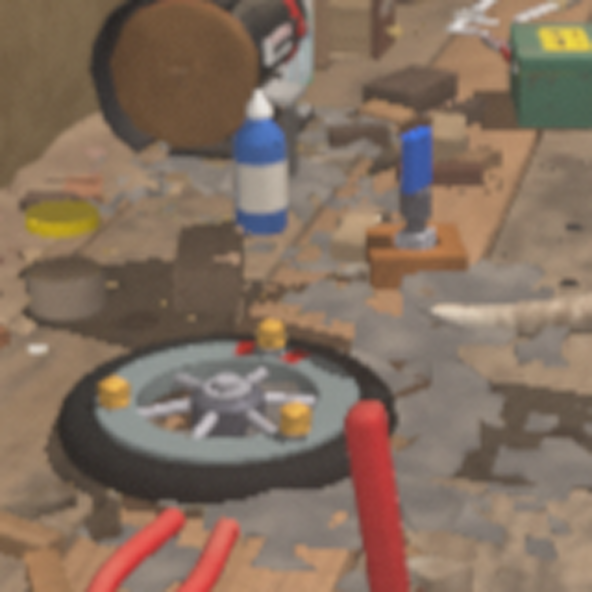

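```bash
python3 yaw.py >/dev/null; python3 yaw0.py
```

```text
start 1 35 [(np.float64(42.4), 84), (np.float64(43.3), 87), (np.float64(43.4), 81), (np.float64(44.9), 0)]
start 2 39 [(np.float64(39.6), 54), (np.float64(40.0), 57), (np.float64(40.6), 60), (np.float64(41.3), 51)]
start 3 44 [(np.float64(42.9), 63), (np.float64(44.0), 60), (np.float64(44.9), 66), (np.float64(48.3), 57)]
now 1 36 [(np.float64(49.0), 84), (np.float64(49.7), 81), (np.float64(50.1), 87), (np.float64(50.2), 78)]
now 2 38 [(np.float64(25.2), 57), (np.float64(25.4), 60), (np.float64(26.2), 54), (np.float64(28.0), 63)]
now 3 47 [(np.float64(29.4), 63), (np.float64(29.5), 66), (np.float64(31.6), 69), (np.float64(32.6), 60)]
```

Every head's yaw, modulo 90°, matches where it started to within about 3°. Handing in.

```bash
python3 -c "
from workcell import manip
print(manip.hand_in())"
```

```text
the job is handed in; nothing more can be done
None
```

I tightened the three nipples in order (red-marked first, then clockwise round the rim), each by about a quarter turn clockwise, and stood the key back in its holder. I handed in at about 43 s; no verdict was reported.

- **Turning:** On each nipple I lined the key up using the camera's estimate of the head's angle. The socket slid on with no readable push, so I never needed the pressed search. I then turned by feel. At the start and end of each turn the reading was about 0.06 to 0.10 N m, close to the nipple's stated stiffness. From where the key took hold to where I stopped, I estimate 87 to 94° on nipple 1 and about 87 to 93° on nipples 2 and 3.
- **Turn check:** A depth fit of each head before and after gives the same angle modulo 90°, within about 3°. It cannot tell a full quarter turn from no turn; only the torque readings show they turned. Nipple 1's fit is the weakest and read 6 to 9° higher than its torque-based angle, both before and after.
- **Forces:** The highest sideways force I read was about 3.7 N, and the strongest downward reading on the key was about 4 N. I only read forces between moves.
- **Key and surroundings:** The last picture shows the key upright in the pocket. It was released at floor height and the gripper is clear. I never moved near the antler tip, the pliers or the wood block, but I did not measure their positions afterwards.

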